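# Put the full tin away in the drop-front bench cupboard

## Robot

A 7-joint arm with a two-finger parallel gripper is mounted at the origin on the work surface. World frame = base frame: x ahead of the robot, y to its left, z up, the work surface at z = 0. Lengths are in m, angles in rad, forces in N, time in s.
With the tool pointing down it reaches from about 0.35 to 0.9 m from the base axis. Payload 8.1 kg.
Tool frame: the origin (TCP) lies midway between the tips of the shut fingers; the grasp point (between the pads) lies 19 mm behind it; z points along the fingers, y is the line along which they close (so a half turn about z gives the same grasp; the last joint's range is limited). The gripper opens to 92 mm and grips with 3 to 60 N. Pads are 19 mm wide; open, the fingers measure 130 mm over their backs; the gripper's body (75 mm by 190 mm) begins 47 mm behind the grasp point.
Start: joints at [1.11, 0.434, 0.025, 1.573, -0.012, 1.134, -0.075], TCP at [0.219, -0.585, 0.227] pointing down, gripper open.
Joint ranges: [-2.62, 2.62], [-0.44, 2.09], [-1.27, 1.32], [0.08, 2.57], [-1.32, 4.46], [0.12, 2], [-2.74, 2.74]. Speed limits (rad/s): [2.22, 2.22, 3.01, 3.01, 3.14, 3.14, 3.14].

## Interface

Orientations are given as a rotation vector (axis times angle).
In Python, from cell import arm gives the robot as it stands.
- The arm moves only by the tool move_arm, never from a script. Its argument "motion" is a list of rows, each an object of numbers: "tx", "ty", "tz": the shift along the tool's x, y, z normalised to -1 to 1, where 1 is 1000 mm; "twist": the turn about the tool's z normalised to -1 to 1, where 1 is pi/2 rad. In form: [{"tx": .., "ty": .., "tz": .., "twist": ..}, ...]. A call has 1 to 12 rows; each row shifts and turns the commanded pose from where the row before left it, along the tool's axes as they then stand; what a row does not reach is not made up. A row lasts 1/10 s, in which the tool goes at most 50 mm and 8.59 degrees, less where a joint would pass 70% of its speed; a pose out of reach is approached as far as the arm can. A call with a number of a shift or a turn outside -1 to 1 is refused whole. A call with a gripper value outside its range is refused whole. "gripper" is the gripper's target within -1 to 1 (shut at 1, half-way at 0, fully open at -1), set as the call begins (left out, the last holds). The fingers move at their own pace and stop on an object; "squeeze" is the grip in N (left out, the last holds). Time passes only in rows, so rows that do not move let the fingers close. It gives the time, the measured TCP pose, the force, the opening and the grip force at its end, in the units of the state.
- arm.observe(): the state, without advancing time (a new reading comes with each control period).
- arm.get_image(name): name is "side" or "top" or "wrist"; returns the picture (420x560x3 uint8, red, green, blue); there is no depth.
- arm.calibration(name): a dict with "K" (3x3 intrinsics, pixels), "k1" (the pictures are not rectified: a ray, as slopes to the right and down, at radius r is drawn at 1 + k1 r^2 times it, then the intrinsics apply), "T" (4x4, takes a point from camera to world coordinates). Camera axes: x right, y down, z forward; pixel columns grow to the right and rows downward; lengths in m; the calibration is good to about 2 mm. A picture is of the moment at which its call begins: read the wrist's pose just before it. calibration takes no time and is no camera call; for the wrist camera it gives the pose at the moment of the call.
- arm.sign_off(): hands the job in; it is judged then, once.
Trained networks look in the newest picture that a camera, given by its name, has taken for a name from the list of things; names that differ only in an ending like _2 or _b are one class to them, and where a whole thing is asked for, a point or a joint stands for the part that bears it (a point fixed in the world has none). Each returns a list of dicts, best first, with "conf" (0 to 1); they miss things now and then, are a little off and sometimes report something else, mostly with a low value. They report only what shows in the picture. A call takes as long as a camera call.
- arm.look_for(camera, query): "point" ([column, row] as shares, 0 to 1, of the picture: columns of its width, rows of its height, amid what is visible of it).
- arm.regions_of(camera, query): "region" (420x560 bool, what is visible of it) and "point" ([column, row] as shares, 0 to 1, of the picture: columns of its width, rows of its height, amid what is visible of it).
- arm.place_of(camera, query): "point" ([column, row] as shares, 0 to 1, of the picture: columns of its width, rows of its height: a listed point, or the origin of a listed thing).
The state is a dict: "clock": time; "joints": joint angles; "dq": joint speeds; "joint_efforts": joint torques, N m; "position": TCP position; "ee_rot": TCP orientation; "force": force on the tool from outside, world axes, zero at the start; "ft_torque": the same for the moment, N m; "width": opening from 0.0 (shut) to 1.0 (fully open); "gripper_force": force on a finger pad.
Only numpy, scipy, OpenCV 4.12 (cv2) and the standard library are available. Lean on these libraries where they do the work, as an engineer would, in place of code of your own. Each camera call takes 0.05 s, during which the arm holds its last target. There are 200 camera calls.

## Task

One of the three look-alike square tins in the wooden tray is full and the other two are empty: lift them by their knobs to feel which is the heavy one. Put the full tin away in the low grey bench cupboard, whose handleless front drops open when its upper edge is pressed in: the opening is too low for a tin held by its knob, so set it down and take it again by its sides, stand it upright on the floor behind the sill, and leave the flap down. Leave the empty tins standing in the tray, let no tin fall or tip over, and do not disturb the other things on the bench.

Things in the scene. Friction and masses are not known exactly. Their poses are not given: they have to be found in the camera images.
- tin_a: Tin A: square aluminium tin, 56 x 56 mm, 66 tall, lid fast, with a dark round upright knob 24 mm across and 24 tall on it (top 90 mm above the underside). Origin: centre of its underside, z up, x and y square to its sides. Empty it weighs about 0.13 kg (1.1 to 1.6 N), full about 0.45 kg (3.7 to 5.6 N); the load inside can shift a few mm. Any of the three may be full.
- tin_b: Tin B: the same as tin A in every way that can be seen.
- tin_c: Tin C: the same as tin A in every way that can be seen.
- tray: fixed wooden tray, 138 x 138 mm, 70 tall, with 2 x 2 square cells, 66 mm apart centre to centre, 60 wide inside, floor 6 mm up; three hold the tins and one a jar, in any order. The lids stand 72 mm above the bench, 2 mm above the rim, with 2 mm of play round each tin: only the knobs can be taken. Origin: centre of its underside; x and y along its sides; the tins stand square with it.
- cupboard: fixed grey steel cupboard, 300 mm wide, 130 deep, 165 tall. Origin: centre of its underside; +x to its back, y along its width, z up. Floor's top at z 12 mm, roof's underside at z 153, roof's front edge at x -65; inside 276 mm wide, back wall at x 59. A sill runs along the front of the floor (x -65 to -59, top at z 22, 10 above the floor): lift the tin over it. A cork and a brass weight lie on its roof.
- flap (a joint): the cupboard's front, an aluminium panel 300 x 157 mm hinged at its lower edge (axis at x -84, z 4 mm of the cupboard). 0 = shut, upright, front face at x -82; -0.045 = pressed in to the stop; 1.57 = lying open, 16 mm high, to 161 mm before the hinge, a tongue at its far y = 116 rising to 52 mm. Pressed in 5 to 7 mm at the upper edge (some 5 N, then a firm stop) it is let go and, its way clear, falls open in 2 s.
- flap_top (a point): middle of the flap's upper edge, on its front face (161 mm above the hinge when shut); moves with the flap.
- jar: small jar with a black lid, 54 mm across, 74 mm tall, in one cell of the tray; leave it. Origin: centre of its underside.
- spool: spool of copper wire standing on the bench, 64 mm across, 45 mm tall; leave it. Origin: centre of its underside.
- pliers: pliers lying flat behind the cupboard, 160 mm long, 60 mm wide, 12 mm tall, jaws to +x; leave them. Origin: under their pivot.
- hammer: hammer lying on the bench at the right, 220 mm long; leave it. Origin: under its middle, handle to -x.
- bead_boxes: stack of three round bead boxes, 86 mm across, 66 mm tall; leave it. Origin: centre of its underside.
- doming_block: round steel doming block, 52 mm across, 35 mm tall; leave it. Origin: centre of its underside.
- pitch_block: pale wooden block, 90 x 50 x 22 mm; leave it. Origin: centre of its underside, x along its length.

How it is judged:
By the outcome, as a careful person would: the job done as asked, in the order asked, and still so for the second after the job is handed in, with the robot touching nothing.
It also fails if it takes over 72 s, if anything falls off the work surface, if the arm or the gripper's body presses on something with over 40 N, if the wrist force passes 120 N, or if a joint passes its speed limit or range.

## Working session

There is one attempt and no reset: what is moved stays moved. The work goes in short steps, Python scripts to look and compute and a tool call to move; the robot and the scene stay as the last step left them, time stands still between calls to the robot, and variables do not carry over. Pictures are saved under pics/ and viewed, at most 10 in all, crops included, and the job is handed in when it is done.

Besides the shell and the picture viewer there is one more tool, called after "Emit:" as a command line: name --argument value ..., lists and objects as JSON in quotes. move_arm: Moves the arm, as the interface text tells. Scaled input: -1 to 1 covers 1000 mm each way for a shift and pi/2 rad each way for a turn. Its arguments: {"type":"object","properties":{"motion":{"type":"array","items":{"type":"object","properties":{"tx":{"type":"number"},"ty":{"type":"number"},"tz":{"type":"number"},"twist":{"type":"number"}}}},"gripper":{"type":"number"},"squeeze":{"type":"number"}},"required":["motion"]}

```bash
mkdir -p pics; ls
cat > h.py <<'E'
import numpy as np, cv2
from cell import arm
def ray(cam,uv,cal=None):
    c=cal or arm.calibration(cam);K=np.array(c["K"]);T=np.array(c["T"])
    d=np.array([(uv[0]-K[0,2])/K[0,0],(uv[1]-K[1,2])/K[1,1]]);s=d.copy()
    for _ in range(20): s=d/(1+c["k1"]*(s@s))
    return T[:3,3],T[:3,:3]@np.array([*s,1])
def atz(cam,uv,z,cal=None):
    o,d=ray(cam,uv,cal);return o+d*(z-o[2])/d[2]
def proj(cam,p,cal=None):
    c=cal or arm.calibration(cam);K=np.array(c["K"]);T=np.array(c["T"])
    q=T[:3,:3].T@(np.asarray(p)-T[:3,3]);s=q[:2]/q[2];s=s*(1+c["k1"]*(s@s))
    return np.array([K[0,0]*s[0]+K[0,2],K[1,1]*s[1]+K[1,2]])
def px(p): return np.array(p)*[560,420]
E
python3 - <<'E'
from h import *
np.set_printoptions(precision=3,suppress=True)
print(arm.observe())
for c in ("top","side"):
    im=arm.get_image(c);cv2.imwrite(f"pics/{c}0.png",cv2.cvtColor(im,4))
    print(c,np.array(arm.calibration(c)["T"]))
    for q,z in dict(tin_a=0.006,tray=0,cupboard=0,flap_top=.165,jar=.006,spool=0,pliers=0,hammer=0,bead_boxes=0,doming_block=0,pitch_block=0).items():
        for r in arm.place_of(c,q)[:4]:
            p=px(r["point"]);print(q,round(r["conf"],2),p,atz(c,p,z))
E
```

```text
pics
{'clock': 0.0, 'joints': array([ 1.11 ,  0.435,  0.025,  1.574, -0.012,  1.134, -0.075]), 'dq': array([-0.001,  0.   ,  0.001,  0.001,  0.001,  0.001, -0.   ]), 'joint_efforts': array([ -0.   , -66.785,   0.985, -31.446,  -0.06 ,   0.043,   0.   ]), 'position': array([ 0.219, -0.585,  0.226]), 'ee_rot': array([-3.09 , -0.559,  0.001]), 'force': array([0.967, 0.434, 0.124]), 'ft_torque': array([-0.   , -0.009, -0.031]), 'gripper_force': 0.0, 'width': 0.9950052815400975}
top [[-0.001 -0.981  0.193  0.277]
 [-1.     0.001  0.001 -0.007]
 [-0.001 -0.193 -0.981  1.673]
 [ 0.     0.     0.     1.   ]]
tin_a 0.68 [349.216 235.788] [ 0.543 -0.223  0.006]
tin_a 0.67 [379.176 248.01 ] [ 0.504 -0.316  0.006]
tin_a 0.58 [368.704 226.8  ] [ 0.572 -0.285  0.006]
tray 0.82 [360.08  240.702] [ 0.529 -0.258  0.   ]
cupboard 0.65 [166.712 240.912] [0.529 0.355 0.   ]
flap_top 0.6 [182.784 233.898] [0.524 0.273 0.165]
jar 0.59 [356.888 252.21 ] [ 0.491 -0.246  0.006]
spool 0.71 [294.672 171.78 ] [ 0.754 -0.052  0.   ]
spool 0.69 [444.92  251.706] [ 0.492 -0.527  0.   ]
pliers 0.54 [107.52  248.598
[... 645 characters left out ...]
ay 0.64 [220.024 255.192] [ 0.543 -0.27   0.   ]
cupboard 0.8 [352.296 189.   ] [0.533 0.364 0.   ]
flap_top 0.72 [338.8   165.606] [0.529 0.277 0.165]
jar 0.68 [220.976 240.912] [ 0.488 -0.238  0.006]
jar 0.42 [220.696 261.702] [ 0.576 -0.283  0.006]
spool 0.52 [305.592 269.892] [ 0.77  -0.045  0.   ]
pliers 0.25 [274.68  288.204] [ 0.775 -0.177  0.   ]
hammer 0.91 [151.312 275.604] [ 0.492 -0.519  0.   ]
bead_boxes 0.7 [272.888 292.614] [ 0.786 -0.191 -0.   ]
doming_block 0.59 [220.304 263.298] [ 0.577 -0.286  0.   ]
doming_block 0.48 [244.496 211.008] [ 0.394 -0.085  0.   ]
doming_block 0.35 [217.616 237.3  ] [ 0.46  -0.239  0.   ]
pitch_block 0.66 [227.08  297.906] [ 0.72  -0.332  0.   ]
```

Run:
```python
import cv2
for c,(x0,x1,y0,y1) in dict(top=(60,480,120,330),side=(100,480,80,330)).items():
    im=cv2.imread(f"pics/{c}0.png")[y0:y1,x0:x1]
    s=min(800/im.shape[1],600/im.shape[0]);cv2.imwrite(f"pics/{c}0c.png",cv2.resize(im,None,fx=s,fy=s,interpolation=cv2.INTER_CUBIC))
```

```text
(no output)
```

View pics/top0c.png

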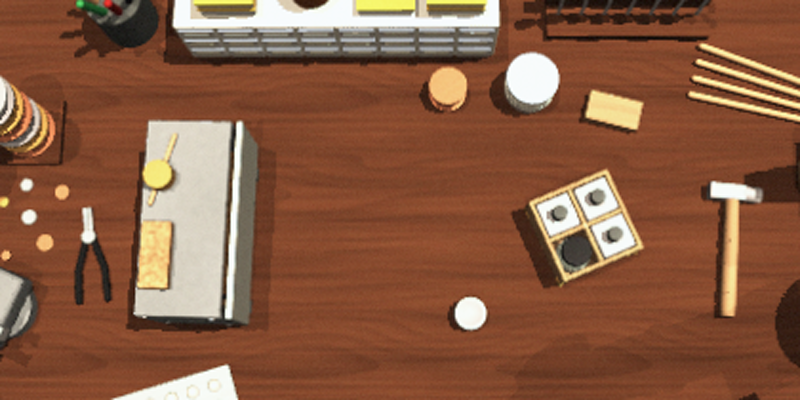

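View pics/side0c.png

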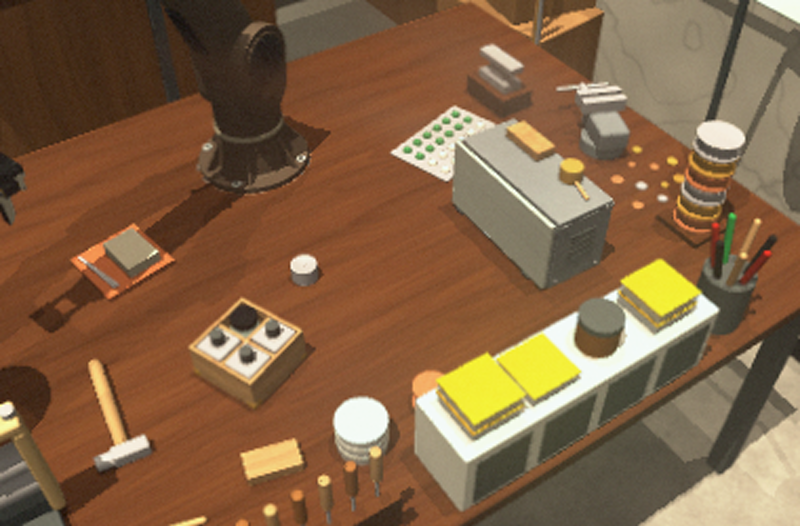

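The top view shows the tray at crop (585,227), with the jar in its lower-left cell and knobs at (559,213), (598,196) and (614,235). The cupboard is at (190,220), with its flap facing right, world -y. I'll fit the tray and cupboard poses in both views.

```bash
cat > fit.py <<'E'
from h import *
from scipy.optimize import minimize
def boxpts(p,pts):
    c,s=np.cos(p[2]),np.sin(p[2]);P=np.array(pts,float)
    return np.c_[p[0]+c*P[:,0]-s*P[:,1],p[1]+s*P[:,0]+c*P[:,1],P[:,2]]
def hull(m): return cv2.convexHull(np.argwhere(m)[:,::-1].astype(np.float32))
def hfit(masks,pts,p0):
    cal={c:arm.calibration(c) for c in masks};S=8
    H={}
    for c,m in masks.items():
        a=np.zeros((420*S//2,560*S//2),np.uint8);cv2.fillConvexPoly(a,np.round((hull(m)+.5)*S/2).astype(int),1);H[c]=a>0
    def cost(p):
        t=0
        for c in masks:
            q=np.array([proj(c,x,cal[c]) for x in boxpts(p,pts)],np.float32)
            a=np.zeros((420*S//2,560*S//2),np.uint8);cv2.fillConvexPoly(a,np.round((cv2.convexHull(q)+.5)*S/2).astype(int),1)
            a=a>0;t+=1-(a&H[c]).sum()/(a|H[c]).sum()
        return t
    r=minimize(cost,p0,method="Nelder-Mead",options=dict(initial_simplex=np.array(p0)+np.array([[0,0,0],[.015,0,0],[0,.015,0],[0,0,.08]]),xatol=1e-4))
    return r.x,r.fun
E
python3 - <<'E'
from fit import *
np.set_printoptions(precision=4,suppress=True)
cm,tm={},{}
ims={}
for c in ("top","side"):
    ims[c]=arm.get_image(c)
    m=np.zeros((420,560),bool)
    for q in ("cupboard","flap"):
        R=arm.regions_of(c,q)
        print(c,q,[(round(r["conf"],2),int(r["region"].sum()),px(r["point"])) for r in R[:3]])
        if R: m|=R[0]["region"]
    cm[c]=m
    R=arm.regions_of(c,"tray");m=R[0]["region"].copy();print(c,"tray",R[0]["conf"],m.sum())
    tm[c]=m
    np.savez(f"m_{c}.npz",cm=cm[c],tm=tm[c])
B=lambda x0,x1,y,z:[(x,yy,zz) for x in(x0,x1) for yy in(-y,y) for zz in(0,z)]
cup=B(-.065,.065,.15,.165)+[(x,y,z) for x in(-.082,-.078) for y in(-.15,.15) for z in(.004,.165)]
for k in (["top"],["side"],["top","side"]):
    print(k,"cup",*hfit({c:cm[c] for c in k},cup,[.53,.36,np.pi/2+.03]),"tray",*hfit({c:tm[c] for c in k},B(-.069,.069,.069,.07),[.53,-.265,.4]))
for c,pts in dict(top=[(353.5,231.8),(373.9,222.9),(382.3,243.4)],side=[(203.5,241.5),(229.5,235.5),(217,248)]).items():
    g=ims[c].min(2).astype(float)
    for u,v in pts:
        u0,v0=int(u)-8,int(v)-8;w=np.clip(110-g[v0:v0+17,u0:u0+17],0,None)
        yy,xx=np.mgrid[v0:v0+17,u0:u0+17];d=np.hypot(xx-u,yy-v)<6;w=w*d
        p=((w*xx).sum()/w.sum(),(w*yy).sum()/w.sum());print(c,np.array(p),atz(c,p,.092))
E
```

```text
top cupboard [(0.63, 6103, array([164.92, 233.31]))]
top flap [(0.56, 1165, array([182.616, 242.886]))]
top tray 0.87 784
side cupboard [(0.79, 4035, array([352.016, 174.888]))]
side flap [(0.68, 1535, array([338.408, 182.7  ])), (0.61, 205, array([226.016, 242.004]))]
side tray 0.87 934
['top'] cup [0.5244 0.3518 1.5511] 0.031178587891448672 tray [ 0.5271 -0.2687  0.4063] 0.02786472038334764
['side'] cup [0.5298 0.3524 1.5309] 0.050893736385067556 tray [ 0.529  -0.2677  0.3611] 0.03139733873502604
['top', 'side'] cup [0.5275 0.3523 1.5437] 0.09612737465180432 tray [ 0.5281 -0.2685  0.3955] 0.0732182643026601
top [350.8373 233.2907] [ 0.5372 -0.2166  0.092 ]
top [370.7462 224.7036] [ 0.5632 -0.2774  0.092 ]
top [379.8805 244.3302] [ 0.5036 -0.3028  0.092 ]
side [203.4461 241.0858] [ 0.5263 -0.3133  0.092 ]
side [229.6297 236.475 ] [ 0.5579 -0.2263  0.092 ]
side [217.3834 249.1587] [ 0.5859 -0.2882  0.092 ]
```

```bash
cat >> h.py <<'E'
from scipy.spatial.transform import Rotation as Ro
def go(target,yawy=None,s=None):
    """tool-axis shift (units 1=1m) to target, and twist (1=90deg) so that tool y lies along world angle yawy (mod pi)"""
    s=s or arm.observe();R=Ro.from_rotvec(s["ee_rot"]).as_matrix();d=R.T@(np.array(target)-s["position"])
    t=0
    if yawy is not None:
        a=np.arctan2(R[1,1],R[0,1]);t=(yawy-a+np.pi/2)%np.pi-np.pi/2
        t=-t  # tool z down
    n=int(np.ceil(max(np.linalg.norm(d)/.05,1)));m=int(np.ceil(abs(t)/.149))
    print("pos",s["position"].round(4),"shift",d.round(4),"rows",n,"per",(d/n).round(4),"twist",round(t/(np.pi/2),4),"rows",m,"z-axis",R[:,2].round(3),"t",round(s["clock"],2))
E
python3 - <<'E'
from h import *
go([.535,-.265,.30],.395+np.pi/2)
E
```

```text
pos [ 0.2189 -0.5854  0.2267] shift [ 0.4083 -0.1894 -0.0733] rows 10 per [ 0.0408 -0.0189 -0.0073] twist -0.0237 rows 1 z-axis [ 0. -0. -1.] t 1.6
```

Emit:
move_arm --motion '[{"tx": 0.041,"ty": -0.019,"tz": -0.007},{"tx": 0.041,"ty": -0.019,"tz": -0.007},{"tx": 0.041,"ty": -0.019,"tz": -0.007},{"tx": 0.041,"ty": -0.019,"tz": -0.007},{"tx": 0.041,"ty": -0.019,"tz": -0.007},{"tx": 0.041,"ty": -0.019,"tz": -0.007},{"tx": 0.041,"ty": -0.019,"tz": -0.007},{"tx": 0.041,"ty": -0.019,"tz": -0.007},{"tx": 0.04,"ty": -0.018,"tz": -0.007},{"tx": 0.04,"ty": -0.018,"tz": -0.007},{"twist": -0.024},{}]' --gripper 0.15 --squeeze 25

```text
invalid input
```

Run:
```python
from h import *
np.set_printoptions(precision=4,suppress=True)
s=arm.observe();cal=arm.calibration("wrist");im=arm.get_image("wrist");cv2.imwrite("pics/w1.png",cv2.cvtColor(im,4))
print(s["joints"],s["width"])
for q,z in (("tin_a",.006),("jar",.006),("tray",0)):
    for r in arm.place_of("wrist",q)[:4]: p=px(r["point"]);print(q,round(r["conf"],2),p,atz("wrist",p,z,cal))
t=.395;c_,s_=np.cos(t),np.sin(t)
for a,b in((1,1),(1,-1),(-1,-1),(-1,1)):
    p=np.array([.528+.033*(a*c_-b*s_),-.2685+.033*(a*s_+b*c_),.096]);print(a,b,p,proj("wrist",p,cal))
go([.546,-.225,.14],.395+np.pi/2)
```

```text
[ 1.1104  0.4345  0.025   1.5732 -0.0116  1.134  -0.0751] 1.0015128561039015
1 1 [ 0.5458 -0.2253  0.096 ] [  19.2173 -288.4281]
1 -1 [ 0.5712 -0.2863  0.096 ] [  89.8906 -311.9326]
-1 -1 [ 0.5102 -0.3117  0.096 ] [  88.3018 -244.6779]
-1 1 [ 0.4848 -0.2507  0.096 ] [  13.1408 -228.0397]
pos [ 0.2188 -0.5855  0.2267] shift [ 0.4327 -0.2231  0.0867] rows 10 per [ 0.0433 -0.0223  0.0087] twist -0.0238 rows 1 z-axis [-0. -0. -1.] t 1.8
```

View pics/w1.png

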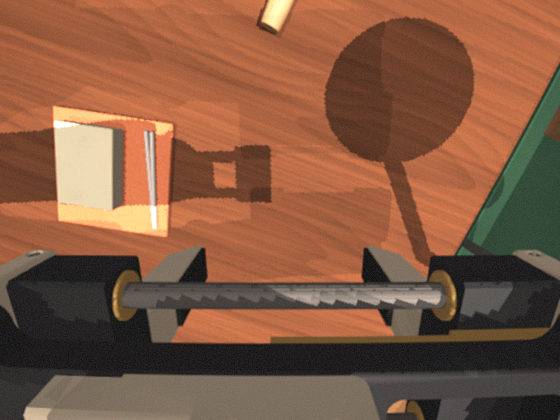

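The picture shows only the bench near the start, so the arm did not move: the call was refused. I'll resend with every row filled in.

Emit:
move_arm --motion '[{"tx": 0.041,"ty": -0.019,"tz": -0.007,"twist": 0},{"tx": 0.041,"ty": -0.019,"tz": -0.007,"twist": 0},{"tx": 0.041,"ty": -0.019,"tz": -0.007,"twist": 0},{"tx": 0.041,"ty": -0.019,"tz": -0.007,"twist": 0},{"tx": 0.041,"ty": -0.019,"tz": -0.007,"twist": 0},{"tx": 0.041,"ty": -0.019,"tz": -0.007,"twist": 0},{"tx": 0.041,"ty": -0.019,"tz": -0.007,"twist": 0},{"tx": 0.041,"ty": -0.019,"tz": -0.007,"twist": 0},{"tx": 0.04,"ty": -0.018,"tz": -0.007,"twist": 0},{"tx": 0.04,"ty": -0.018,"tz": -0.007,"twist": 0},{"tx": 0,"ty": 0,"tz": 0,"twist": -0.024},{"tx": 0,"ty": 0,"tz": 0,"twist": 0}]' --gripper 0.15 --squeeze 25

```text
clock: 3.0
position: [0.5361, -0.2652, 0.2967]
ee_rot: [-3.079, -0.622, -0.0]
force: [-1.1, -0.6, 0.2]
width: 0.427
gripper_force: 0.0
```

Run:
```python
from h import *
np.set_printoptions(precision=4,suppress=True)
s=arm.observe();cal=arm.calibration("wrist");im=arm.get_image("wrist");cv2.imwrite("pics/w2.png",cv2.cvtColor(im,4))
print(s["joints"],s["width"])
for q,z in (("tin_a",.006),("jar",.006),("tray",0)):
    for r in arm.place_of("wrist",q)[:4]: p=px(r["point"]);print(q,round(r["conf"],2),p,atz("wrist",p,z,cal))
t=.395;c_,s_=np.cos(t),np.sin(t)
for a,b in((1,1),(1,-1),(-1,-1),(-1,1)):
    p=np.array([.528+.033*(a*c_-b*s_),-.2685+.033*(a*s_+b*c_),.096]);print(a,b,p,proj("wrist",p,cal))
go([.546,-.225,.14],.395+np.pi/2)
```

```text
[ 0.4707  0.3516 -0.1406  1.5259  0.0505  1.2676 -0.8484] 0.42683737449817305
tin_a 0.8 [305.48  204.204] [ 0.5132 -0.3114  0.006 ]
tin_a 0.64 [262.976 161.7  ] [ 0.5489 -0.2251  0.006 ]
tin_a 0.61 [305.424 163.002] [ 0.572  -0.2851  0.006 ]
jar 0.59 [265.72 201.6 ] [ 0.4928 -0.2521  0.006 ]
tray 0.84 [284.872 180.6  ] [ 0.5342 -0.2673  0.    ]
1 1 [ 0.5458 -0.2253  0.096 ] [257.105  172.0979]
1 -1 [ 0.5712 -0.2863  0.096 ] [311.1203 172.2758]
-1 -1 [ 0.5102 -0.3117  0.096 ] [309.6491 223.6563]
-1 1 [ 0.4848 -0.2507  0.096 ] [258.233  223.4917]
pos [ 0.5342 -0.2678  0.2966] shift [ 0.0274 -0.0351  0.1566] rows 4 per [ 0.0068 -0.0088  0.0391] twist -0.0017 rows 1 z-axis [-0.001 -0.001 -1.   ] t 3.2
```

View pics/w2.png

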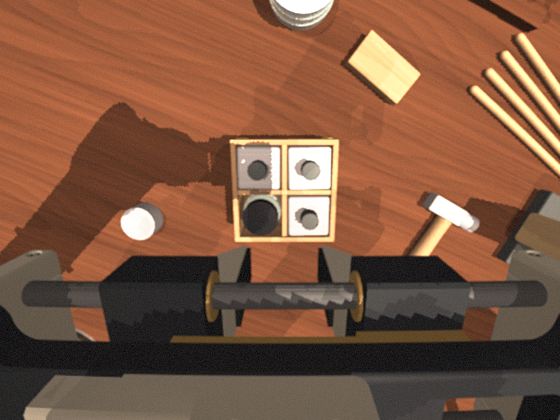

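The wrist view shows the tray square with the gripper. Its rim corners are near (231,139), (337,139), (336,242) and (233,242), the knobs near (258,168), (310,168) and (309,218), and the jar at (262,215).

Run:
```python
from h import *
np.set_printoptions(precision=4,suppress=True)
cal=arm.calibration("wrist")
C=np.array([atz("wrist",p,.07,cal)[:2] for p in((231,139.5),(338,139.5),(336.5,242),(233,242))])
print(C,"ctr",C.mean(0),"sides",np.linalg.norm(np.roll(C,-1,0)-C,axis=1))
e=C[0]-C[3]+C[1]-C[2];f=C[0]-C[1]+C[3]-C[2];print(np.arctan2(e[1],e[0]),np.arctan2(-f[0],f[1]))
im=cv2.imread("pics/w2.png").min(2).astype(float)
for u,v in((258,168),(310,168),(309,218)):
    w=np.clip(75-im[v-14:v+15,u-14:u+15],0,None);yy,xx=np.mgrid[v-14:v+15,u-14:u+15]
    p=((w*xx).sum()/w.sum(),(w*yy).sum()/w.sum());print(np.array(p),atz("wrist",p,.09,cal))
```

```text
[[ 0.5659 -0.1816]
 [ 0.6179 -0.3076]
 [ 0.4906 -0.3655]
 [ 0.4351 -0.2312]] ctr [ 0.5274 -0.2715] sides [0.1363 0.1399 0.1453 0.1398]
0.39465077788891456 0.3917110352826789
[260.0041 167.6374] [ 0.5496 -0.2293  0.09  ]
[305.668 162.464] [ 0.5769 -0.279   0.09  ]
[306.3372 212.3083] [ 0.5188 -0.3053  0.09  ]
```

Run:
```python
from h import *
go([.548,-.2265,.077],.394+np.pi/2)
```

```text
pos [ 0.5342 -0.2678  0.2966] shift [ 0.0287 -0.033   0.2196] rows 5 per [ 0.0057 -0.0066  0.0439] twist -0.001 rows 1 z-axis [-0.001 -0.001 -1.   ] t 3.2
```

Emit:
move_arm --motion '[{"tx": 0.014,"ty": -0.017,"tz": 0.03,"twist": 0},{"tx": 0.015,"ty": -0.016,"tz": 0.04,"twist": 0},{"tx": 0,"ty": 0,"tz": 0.045,"twist": 0},{"tx": 0,"ty": 0,"tz": 0.04,"twist": 0},{"tx": 0,"ty": 0,"tz": 0.03,"twist": 0},{"tx": 0,"ty": 0,"tz": 0.02,"twist": 0},{"tx": 0,"ty": 0,"tz": 0.01,"twist": 0},{"tx": 0,"ty": 0,"tz": 0.005,"twist": 0},{"tx": 0,"ty": 0,"tz": 0,"twist": 0}]' --gripper 0.05

```text
clock: 4.1
position: [0.5492, -0.2254, 0.0769]
ee_rot: [3.08, 0.616, 0.0]
force: [0.3, -0.1, 0.1]
width: 0.474
gripper_force: 0.0
```

Emit:
move_arm --motion '[{"tx": 0,"ty": 0,"tz": 0,"twist": 0},{"tx": 0,"ty": 0,"tz": 0,"twist": 0},{"tx": 0,"ty": 0,"tz": 0,"twist": 0},{"tx": 0,"ty": 0,"tz": 0,"twist": 0}]' --gripper 1 --squeeze 20

```text
clock: 4.5
position: [0.5496, -0.2248, 0.0774]
ee_rot: [3.08, 0.617, 0.001]
force: [-0.5, 0.2, 3.0]
width: 0.258
gripper_force: 20.0
```

Emit:
move_arm --motion '[{"tx": 0,"ty": 0,"tz": -0.01,"twist": 0},{"tx": 0,"ty": 0,"tz": -0.015,"twist": 0},{"tx": 0,"ty": 0,"tz": 0,"twist": 0},{"tx": 0,"ty": 0,"tz": 0,"twist": 0},{"tx": 0,"ty": 0,"tz": 0,"twist": 0}]'

```text
clock: 5.0
position: [0.5488, -0.2248, 0.1012]
ee_rot: [-3.08, -0.617, 0.001]
force: [-0.9, 0.4, -0.9]
width: 0.252
gripper_force: 19.9
```

Emit:
move_arm --motion '[{"tx": 0,"ty": 0,"tz": 0,"twist": 0}]'

```text
clock: 5.1
position: [0.5488, -0.2247, 0.1011]
ee_rot: [-3.08, -0.617, 0.001]
force: [-0.7, -0.2, -0.8]
width: 0.253
gripper_force: 19.9
```

The force reads about -0.85 N, so this tin is empty. I'll set it back and take the next one.

Emit:
move_arm --motion '[{"tx": 0,"ty": 0,"tz": 0.012,"twist": 0},{"tx": 0,"ty": 0,"tz": 0.008,"twist": 0},{"tx": 0,"ty": 0,"tz": 0.0045,"twist": 0},{"tx": 0,"ty": 0,"tz": 0,"twist": 0}]'

```text
clock: 5.5
position: [0.5488, -0.224, 0.0765]
ee_rot: [-3.079, -0.618, 0.002]
force: [-0.7, -0.4, -1.2]
width: 0.253
gripper_force: 20.0
```

Emit:
move_arm --motion '[{"tx": 0,"ty": 0,"tz": 0,"twist": 0},{"tx": 0,"ty": 0,"tz": 0,"twist": 0},{"tx": 0,"ty": 0,"tz": -0.02,"twist": 0},{"tx": 0,"ty": 0,"tz": -0.025,"twist": 0},{"tx": 0,"ty": 0.033,"tz": 0,"twist": 0},{"tx": 0,"ty": 0.033,"tz": 0,"twist": 0},{"tx": 0,"ty": 0,"tz": 0.02,"twist": 0},{"tx": 0,"ty": 0,"tz": 0.015,"twist": 0},{"tx": 0,"ty": 0,"tz": 0.01,"twist": 0},{"tx": 0,"ty": 0,"tz": 0,"twist": 0}]' --gripper 0.05

```text
clock: 6.5
position: [0.5735, -0.2843, 0.0753]
ee_rot: [-3.078, -0.618, 0.004]
force: [-0.7, 0.8, -0.1]
width: 0.474
gripper_force: 0.0
```

Emit:
move_arm --motion '[{"tx": 0,"ty": 0,"tz": 0,"twist": 0},{"tx": 0,"ty": 0,"tz": 0,"twist": 0},{"tx": 0,"ty": 0,"tz": 0,"twist": 0},{"tx": 0,"ty": 0,"tz": 0,"twist": 0},{"tx": 0,"ty": 0,"tz": -0.01,"twist": 0},{"tx": 0,"ty": 0,"tz": -0.015,"twist": 0},{"tx": 0,"ty": 0,"tz": 0,"twist": 0},{"tx": 0,"ty": 0,"tz": 0,"twist": 0},{"tx": 0,"ty": 0,"tz": 0,"twist": 0}]' --gripper 1 --squeeze 20

```text
clock: 7.4
position: [0.5743, -0.2859, 0.102]
ee_rot: [-3.08, -0.617, 0.001]
force: [0.4, -0.8, -5.9]
width: 0.255
gripper_force: 20.0
```

Emit:
move_arm --motion '[{"tx": 0,"ty": 0,"tz": -0.01,"twist": 0},{"tx": 0,"ty": 0,"tz": -0.03,"twist": 0},{"tx": 0,"ty": 0,"tz": -0.035,"twist": 0},{"tx": 0,"ty": 0,"tz": -0.025,"twist": 0},{"tx": 0,"ty": 0,"tz": 0,"twist": 0.089},{"tx": 0,"ty": 0,"tz": 0,"twist": 0.089},{"tx": 0,"ty": 0,"tz": 0,"twist": 0.089},{"tx": 0,"ty": 0,"tz": 0,"twist": 0}]'

```text
clock: 8.2
position: [0.5745, -0.2857, 0.2026]
ee_rot: [3.141, -0.041, -0.0]
force: [0.2, 0.4, -5.1]
width: 0.254
gripper_force: 20.0
```

Run:
```python
from h import *
s=arm.observe();print(s["force"],s["width"],s["joints"].round(3))
go([.52,-.06,.075],np.pi/2-.026)
```

```text
[ 0.21411509  0.39980803 -5.14325018] 0.2542632684370203 [ 0.407  0.483 -0.044  1.556  0.023  1.104 -1.239]
pos [ 0.5745 -0.2857  0.2026] shift [-0.0604 -0.2242  0.1275] rows 6 per [-0.0101 -0.0374  0.0213] twist -0.0001 rows 1 z-axis [-0. -0. -1.] t 8.2
```

Emit:
move_arm --motion '[{"tx": -0.01,"ty": -0.037,"tz": 0,"twist": 0},{"tx": -0.01,"ty": -0.037,"tz": 0,"twist": 0},{"tx": -0.01,"ty": -0.037,"tz": 0,"twist": 0},{"tx": -0.01,"ty": -0.037,"tz": 0,"twist": 0},{"tx": -0.01,"ty": -0.037,"tz": 0.01,"twist": 0},{"tx": -0.01,"ty": -0.037,"tz": 0.03,"twist": 0},{"tx": 0,"ty": 0,"tz": 0.04,"twist": 0},{"tx": 0,"ty": 0,"tz": 0.03,"twist": 0},{"tx": 0,"ty": 0,"tz": 0.012,"twist": 0},{"tx": 0,"ty": 0,"tz": 0.006,"twist": 0},{"tx": 0,"ty": 0,"tz": 0.003,"twist": 0},{"tx": 0,"ty": 0,"tz": 0,"twist": 0}]'

```text
clock: 9.4
position: [0.5212, -0.0627, 0.0723]
ee_rot: [3.141, -0.037, 0.003]
force: [-0.0, -0.3, -4.1]
width: 0.258
gripper_force: 20.0
```

Emit:
move_arm --motion '[{"tx": 0,"ty": 0,"tz": 0.002,"twist": 0},{"tx": 0,"ty": 0,"tz": 0,"twist": 0}]'

```text
clock: 9.6
position: [0.5219, -0.0627, 0.0715]
ee_rot: [3.141, -0.038, 0.007]
force: [-1.6, 0.9, 9.7]
width: 0.251
gripper_force: 20.0
```

Emit:
move_arm --motion '[{"tx": 0,"ty": 0,"tz": -0.001,"twist": 0},{"tx": 0,"ty": 0,"tz": 0,"twist": 0},{"tx": 0,"ty": 0,"tz": -0.02,"twist": 0},{"tx": 0,"ty": 0,"tz": -0.04,"twist": 0},{"tx": 0,"ty": 0,"tz": -0.045,"twist": -0.091},{"tx": 0,"ty": 0,"tz": -0.02,"twist": -0.091},{"tx": 0,"ty": 0,"tz": 0,"twist": -0.091},{"tx": 0,"ty": 0,"tz": 0,"twist": -0.091},{"tx": 0,"ty": 0,"tz": 0,"twist": -0.091},{"tx": 0,"ty": 0,"tz": 0,"twist": -0.091},{"tx": 0,"ty": 0,"tz": 0,"twist": -0.091},{"tx": 0,"ty": 0,"tz": 0,"twist": -0.091}]' --gripper 0.05

```text
clock: 10.8
position: [0.5202, -0.0625, 0.1957]
ee_rot: [2.657, 1.676, 0.001]
force: [0.3, 0.5, 0.4]
width: 0.474
gripper_force: 0.0
```

Emit:
move_arm --motion '[{"tx": 0,"ty": 0,"tz": 0,"twist": -0.091},{"tx": 0,"ty": 0,"tz": 0,"twist": -0.091},{"tx": 0,"ty": 0,"tz": 0,"twist": -0.091},{"tx": 0,"ty": 0,"tz": 0,"twist": 0}]' --gripper 1

```text
clock: 11.2
position: [0.5201, -0.0626, 0.1955]
ee_rot: [2.244, 2.198, 0.0]
force: [0.8, 0.9, 0.2]
width: 0.174
gripper_force: 0.0
```

Run:
```python
from h import *
np.set_printoptions(precision=4,suppress=True)
s=arm.observe();print(s["joints"].round(3),s["width"])
go([.525,.235,.15],-.026,s)
for c in ("top","side"):
    cv2.imwrite(f"pics/{c}1.png",cv2.cvtColor(arm.get_image(c),4))
    for q,z in (("tin_a",0),("flap_top",.165)):
        for r in arm.place_of(c,q)[:4]: p=px(r["point"]);print(c,q,round(r["conf"],2),p,atz(c,p,z))
```

```text
[ 0.367  0.343 -0.45   1.832  0.174  1.006 -0.174] 0.17445007776322385
pos [ 0.5201 -0.0626  0.1955] shift [ 0.2976 -0.0012  0.0455] rows 7 per [ 0.0425 -0.0002  0.0065] twist 0.0036 rows 1 z-axis [ 0. -0. -1.] t 11.2
top tin_a 0.82 [349.72  234.108] [ 0.5497 -0.2252  0.    ]
top tin_a 0.61 [380.576 246.288] [ 0.5105 -0.322   0.    ]
top flap_top 0.7 [180.992 233.982] [0.5238 0.2786 0.165 ]
side tin_a 0.77 [264.208 228.312] [ 0.5188 -0.0661  0.    ]
side tin_a 0.65 [206.528 255.192] [ 0.5159 -0.312   0.    ]
side tin_a 0.58 [228.424 255.192] [ 0.5602 -0.244   0.    ]
side flap_top 0.77 [335.104 164.22 ] [0.5139 0.2701 0.165 ]
```

Emit:
move_arm --motion '[{"tx": 0.035,"ty": 0,"tz": 0,"twist": 0},{"tx": 0.045,"ty": 0,"tz": 0,"twist": 0},{"tx": 0.045,"ty": 0,"tz": 0.005,"twist": 0},{"tx": 0.045,"ty": 0,"tz": 0.01,"twist": 0},{"tx": 0.045,"ty": 0,"tz": 0.01,"twist": 0},{"tx": 0.04,"ty": 0,"tz": 0.01,"twist": 0},{"tx": 0.03,"ty": 0,"tz": 0.009,"twist": 0},{"tx": 0.02,"ty": 0,"tz": 0,"twist": 0},{"tx": 0.004,"ty": 0,"tz": 0,"twist": 0},{"tx": 0.003,"ty": 0,"tz": 0,"twist": 0},{"tx": 0.003,"ty": 0,"tz": 0,"twist": 0},{"tx": 0,"ty": 0,"tz": 0,"twist": 0}]'

```text
clock: 12.7
position: [0.5275, 0.2516, 0.1514]
ee_rot: [2.248, 2.194, 0.0]
force: [0.8, -0.3, -0.8]
width: 0.008
gripper_force: 0.0
```

Emit:
move_arm --motion '[{"tx": 0.002,"ty": 0,"tz": 0,"twist": 0},{"tx": 0.002,"ty": 0,"tz": 0,"twist": 0},{"tx": 0,"ty": 0,"tz": 0,"twist": 0}]'

```text
clock: 13.0
position: [0.5272, 0.2565, 0.1513]
ee_rot: [-2.247, -2.196, -0.0]
force: [0.3, 0.8, -0.3]
width: 0.007
gripper_force: 0.0
```

Emit:
move_arm --motion '[{"tx": 0.003,"ty": 0,"tz": 0,"twist": 0},{"tx": 0.003,"ty": 0,"tz": 0,"twist": 0},{"tx": 0,"ty": 0,"tz": 0,"twist": 0}]'

```text
clock: 13.3
position: [0.5274, 0.2625, 0.1512]
ee_rot: [2.246, 2.196, -0.0]
force: [0.2, -1.2, 0.6]
width: 0.006
gripper_force: 0.6
```

Emit:
move_arm --motion '[{"tx": 0.003,"ty": 0,"tz": 0,"twist": 0},{"tx": 0.002,"ty": 0,"tz": 0,"twist": 0},{"tx": 0,"ty": 0,"tz": 0,"twist": 0}]'

```text
clock: 13.6
position: [0.5275, 0.2674, 0.151]
ee_rot: [2.246, 2.196, -0.001]
force: [0.9, -3.1, 0.0]
width: 0.007
gripper_force: 1.6
```

Emit:
move_arm --motion '[{"tx": 0.0015,"ty": 0,"tz": 0,"twist": 0},{"tx": 0.001,"ty": 0,"tz": 0,"twist": 0},{"tx": 0,"ty": 0,"tz": 0,"twist": 0}]'

```text
clock: 13.9
position: [0.5275, 0.268, 0.1509]
ee_rot: [2.246, 2.194, -0.004]
force: [-1.0, -9.6, 3.7]
width: 0.005
gripper_force: 4.6
```

Emit:
move_arm --motion '[{"tx": -0.015,"ty": 0,"tz": 0,"twist": 0},{"tx": -0.01,"ty": 0,"tz": -0.04,"twist": 0},{"tx": 0,"ty": 0,"tz": -0.045,"twist": 0},{"tx": 0,"ty": 0,"tz": -0.045,"twist": 0},{"tx": 0,"ty": 0,"tz": -0.045,"twist": 0},{"tx": 0,"ty": 0,"tz": -0.045,"twist": 0}]'

```text
clock: 14.5
position: [0.5264, 0.2453, 0.3735]
ee_rot: [-2.245, -2.197, -0.003]
force: [1.3, 0.1, 0.3]
width: 0.003
gripper_force: 0.0
```

Run:
```python
from h import *
np.set_printoptions(precision=4,suppress=True)
s=arm.observe();print(s["joints"].round(3),s["ee_rot"])
go([.53,.24,.4],None,s)
for c in ("top","side"):
    im=arm.get_image(c)
    for q,z in (("flap_top",.016),):
        for r in arm.place_of(c,q)[:4]: p=px(r["point"]);print(c,q,round(r["conf"],2),p,atz(c,p,z),atz(c,p,.165))
cv2.imwrite("pics/s2.png",cv2.resize(cv2.cvtColor(im,4)[40:320,80:480],None,fx=2,fy=2))
```

```text
[-0.153  0.332 -0.529  1.406  0.166  1.446 -0.699] [-2.2446 -2.1971 -0.0028]
pos [0.5264 0.2453 0.3735] shift [-0.0052  0.0037 -0.0265] rows 1 per [-0.0052  0.0037 -0.0265] twist 0.0 rows 0 z-axis [ 0.001  0.002 -1.   ] t 14.5
side flap_top 0.96 [323.68 174.3 ] [0.4027 0.3075 0.016 ] [0.5379 0.1961 0.165 ]
side flap_top 0.17 [222.88  253.008] [ 0.5522 -0.2606  0.016 ] [ 0.668  -0.2983  0.165 ]
```

View pics/s2.png

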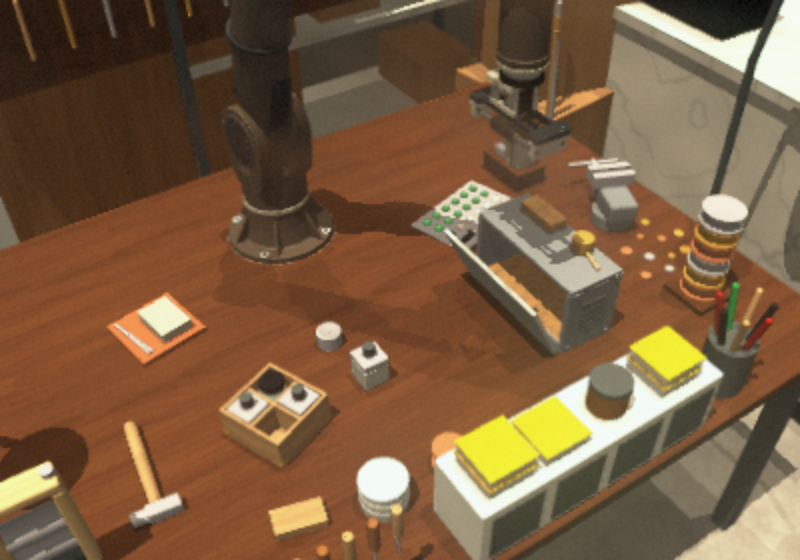

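The side view shows the flap part-open and falling (its edge runs from (450,235) to (550,340)), with the full tin upright at (370,365). Moves give no tilt command and the roof blocks a tool pointing straight down. I'll see how the arm treats poses at the edge of its reach, high in free air.

Emit:
move_arm --motion '[{"tx": 0,"ty": 0,"tz": -0.05,"twist": 0},{"tx": 0,"ty": 0,"tz": -0.05,"twist": 0},{"tx": 0,"ty": 0,"tz": -0.05,"twist": 0},{"tx": 0,"ty": 0,"tz": -0.05,"twist": 0},{"tx": 0,"ty": 0,"tz": -0.05,"twist": 0},{"tx": 0,"ty": 0,"tz": -0.05,"twist": 0},{"tx": 0,"ty": 0,"tz": -0.05,"twist": 0}]'

```text
clock: 15.4
position: [0.5288, 0.2417, 0.5901]
ee_rot: [-2.251, -2.186, 0.03]
force: [0.1, 0.4, -1.5]
width: 0.004
gripper_force: 0.0
```

Run:
```python
from h import *
s=arm.observe();print(s["joints"].round(3));go([.53,.24,.4],None,s)
```

```text
[-0.591  0.348  0.13   0.834 -0.046  1.982 -0.516]
pos [0.5288 0.2417 0.5901] shift [0.0005 0.0044 0.19  ] rows 4 per [0.0001 0.0011 0.0475] twist 0.0 rows 0 z-axis [-0.017 -0.011 -1.   ] t 15.4
```

Emit:
move_arm --motion '[{"tx": 0,"ty": 0,"tz": -0.05,"twist": 0},{"tx": 0,"ty": 0,"tz": -0.05,"twist": 0},{"tx": 0,"ty": 0,"tz": -0.05,"twist": 0},{"tx": 0,"ty": 0,"tz": -0.05,"twist": 0}]'

```text
clock: 15.8
position: [0.4944, 0.2266, 0.6724]
ee_rot: [2.219, 2.154, 0.177]
force: [-0.7, 0.5, -0.1]
width: 0.003
gripper_force: 0.0
```

Run:
```python
from h import *
s=arm.observe();print(s["joints"].round(3));go([.53,.24,.4],None,s)
```

```text
[-0.818  0.238  0.458  0.801 -0.118  2.    -0.463]
pos [0.4944 0.2266 0.6724] shift [0.0004 0.0047 0.275 ] rows 6 per [0.0001 0.0008 0.0458] twist 0.0 rows 0 z-axis [ 0.112  0.048 -0.993] t 15.8
```

Beyond reach the arm tilts its tool outward: it is now 7° off vertical. I'll swing round so that outward means world +y, the way into the cupboard, and see whether the tilt holds.

Emit:
move_arm --motion '[{"tx": 0.023,"ty": -0.04,"tz": 0,"twist": 0},{"tx": 0.023,"ty": -0.04,"tz": 0,"twist": 0},{"tx": 0.023,"ty": -0.04,"tz": 0,"twist": 0},{"tx": 0.023,"ty": -0.04,"tz": 0,"twist": 0},{"tx": 0.023,"ty": -0.04,"tz": 0,"twist": 0},{"tx": 0.023,"ty": -0.04,"tz": 0,"twist": 0},{"tx": 0.023,"ty": -0.04,"tz": 0,"twist": 0},{"tx": 0.023,"ty": -0.04,"tz": 0,"twist": 0},{"tx": 0.023,"ty": -0.04,"tz": 0,"twist": 0},{"tx": 0.023,"ty": -0.04,"tz": 0,"twist": 0},{"tx": 0.023,"ty": -0.04,"tz": 0,"twist": 0},{"tx": 0.023,"ty": -0.04,"tz": 0,"twist": 0}]'

```text
clock: 17.0
position: [0.0232, 0.5183, 0.6323]
ee_rot: [2.217, 2.153, 0.176]
force: [0.0, 1.0, 0.4]
width: 0.006
gripper_force: 0.0
```

Run:
```python
from h import *
s=arm.observe();print(s["joints"].round(3));go([0,.6,.9],None,s)
```

```text
[-1.688  0.203 -0.039  0.929  0.138  1.978 -1.698]
pos [0.0232 0.5183 0.6323] shift [ 0.0942  0.0043 -0.2646] rows 6 per [ 0.0157  0.0007 -0.0441] twist 0.0 rows 0 z-axis [ 0.113  0.046 -0.992] t 17.0
```

Emit:
move_arm --motion '[{"tx": 0,"ty": -0.005,"tz": -0.05,"twist": 0},{"tx": 0,"ty": -0.005,"tz": -0.05,"twist": 0},{"tx": 0,"ty": -0.005,"tz": -0.05,"twist": 0},{"tx": 0,"ty": 0,"tz": -0.05,"twist": 0},{"tx": 0,"ty": 0,"tz": -0.05,"twist": 0},{"tx": 0,"ty": 0,"tz": -0.05,"twist": 0},{"tx": 0,"ty": 0,"tz": -0.05,"twist": 0},{"tx": 0,"ty": 0,"tz": -0.05,"twist": 0}]'

```text
clock: 17.8
position: [0.0524, 0.4795, 0.7357]
ee_rot: [-2.281, -2.03, -0.411]
force: [1.3, 1.2, -0.4]
width: 0.007
gripper_force: 0.0
```

Run:
```python
from h import *
s=arm.observe();print(s["joints"].round(3));go([0,.6,.9],None,s)
print(Ro.from_rotvec(s["ee_rot"]).as_matrix().round(3))
```

```text
[-2.612  0.116  1.173  0.854  0.026  2.    -1.557]
pos [0.0524 0.4795 0.7357] shift [ 0.1504 -0.0459 -0.1398] rows 5 per [ 0.0301 -0.0092 -0.028 ] twist 0.0 rows 0 z-axis [ 0.157  0.221 -0.963] t 17.8
[[ 0.097  0.983  0.157]
 [ 0.967 -0.131  0.221]
 [ 0.237  0.13  -0.963]]
```

Emit:
move_arm --motion '[{"tx": 0.05,"ty": 0,"tz": 0,"twist": 0},{"tx": 0.05,"ty": 0,"tz": 0,"twist": 0},{"tx": 0.05,"ty": 0,"tz": 0,"twist": 0},{"tx": 0.05,"ty": 0,"tz": 0,"twist": 0},{"tx": 0.05,"ty": 0,"tz": 0,"twist": 0},{"tx": 0.05,"ty": 0,"tz": 0,"twist": 0},{"tx": 0.05,"ty": 0,"tz": 0,"twist": 0},{"tx": 0.05,"ty": 0,"tz": 0,"twist": 0}]'

```text
clock: 18.6
position: [0.0691, 0.7459, 0.7111]
ee_rot: [-2.157, -1.971, -0.587]
force: [0.3, -0.2, 1.1]
width: 0.004
gripper_force: 0.0
```

Run:
```python
from h import *
s=arm.observe();print(s["joints"].round(3));go([0,.6,.9],None,s)
print(Ro.from_rotvec(s["ee_rot"]).as_matrix().round(3))
```

```text
[-1.723  0.62   0.765  0.159 -0.446  2.    -1.535]
pos [0.0691 0.7459 0.7111] shift [-0.0643 -0.0238 -0.2389] rows 5 per [-0.0129 -0.0048 -0.0478] twist 0.0 rows 0 z-axis [ 0.177  0.375 -0.91 ] t 18.6
[[ 0.054  0.983  0.177]
 [ 0.919 -0.118  0.375]
 [ 0.389  0.143 -0.91 ]]
```

Emit:
move_arm --motion '[{"tx": 0.04,"ty": -0.03,"tz": 0,"twist": 0},{"tx": 0.04,"ty": -0.03,"tz": 0,"twist": 0},{"tx": 0.04,"ty": -0.03,"tz": 0,"twist": 0},{"tx": 0.04,"ty": -0.03,"tz": 0,"twist": 0},{"tx": 0.04,"ty": -0.03,"tz": 0,"twist": 0},{"tx": 0.04,"ty": -0.03,"tz": 0,"twist": 0},{"tx": 0.04,"ty": -0.03,"tz": 0,"twist": 0},{"tx": 0.04,"ty": -0.03,"tz": 0,"twist": 0},{"tx": 0.04,"ty": -0.03,"tz": 0,"twist": 0},{"tx": 0.04,"ty": -0.03,"tz": 0,"twist": 0}]'

```text
clock: 19.6
position: [-0.1543, 0.79, 0.6451]
ee_rot: [-2.158, -1.966, -0.599]
force: [-0.4, -0.1, 0.6]
width: 0.006
gripper_force: 0.0
```

Run:
```python
from h import *
s=arm.observe();print(s["joints"].round(3));go([0,.6,.9],None,s)
print(Ro.from_rotvec(s["ee_rot"]).as_matrix().round(3))
```

```text
[-2.012  0.773  1.317  0.085 -0.905  2.001 -1.798]
pos [-0.1543  0.79    0.6451] shift [-0.065   0.2121 -0.275 ] rows 8 per [-0.0081  0.0265 -0.0344] twist 0.0 rows 0 z-axis [ 0.183  0.38  -0.907] t 19.6
[[ 0.055  0.982  0.183]
 [ 0.917 -0.122  0.38 ]
 [ 0.395  0.147 -0.907]]
```

Emit:
move_arm --motion '[{"tx": 0.01,"ty": 0.02,"tz": -0.04,"twist": 0},{"tx": 0.01,"ty": 0.02,"tz": -0.04,"twist": 0},{"tx": 0.01,"ty": 0.02,"tz": -0.04,"twist": 0},{"tx": 0.01,"ty": 0.02,"tz": -0.04,"twist": 0},{"tx": 0.01,"ty": 0.02,"tz": -0.04,"twist": 0},{"tx": 0.01,"ty": 0.02,"tz": -0.04,"twist": 0},{"tx": 0.01,"ty": 0.02,"tz": -0.04,"twist": 0},{"tx": 0.01,"ty": 0.02,"tz": -0.04,"twist": 0}]'

```text
clock: 20.4
position: [-0.0358, 0.6874, 0.8271]
ee_rot: [-1.996, -1.855, -0.748]
force: [0.5, -0.6, 0.3]
width: 0.006
gripper_force: 0.0
```

Run:
```python
from h import *
s=arm.observe();print(s["joints"].round(3));go([0,.6,.9],None,s)
print(Ro.from_rotvec(s["ee_rot"]).as_matrix().round(3))
```

```text
[-1.918  0.5    0.768  0.085 -0.352  2.001 -1.659]
pos [-0.0358  0.6874  0.8271] shift [-0.0295  0.0536 -0.1024] rows 3 per [-0.0098  0.0179 -0.0341] twist 0.0 rows 0 z-axis [ 0.16   0.559 -0.814] t 20.4
[[ 0.023  0.987  0.16 ]
 [ 0.822 -0.11   0.559]
 [ 0.569  0.119 -0.814]]
```

Emit:
move_arm --motion '[{"tx": 0.02,"ty": 0,"tz": -0.045,"twist": 0},{"tx": 0.02,"ty": 0,"tz": -0.045,"twist": 0},{"tx": 0.02,"ty": 0,"tz": -0.045,"twist": 0},{"tx": 0.02,"ty": 0,"tz": -0.045,"twist": 0},{"tx": 0.02,"ty": 0,"tz": -0.045,"twist": 0},{"tx": 0.02,"ty": 0,"tz": -0.045,"twist": 0}]'

```text
clock: 21.0
position: [-0.056, 0.5707, 0.9489]
ee_rot: [-1.84, -1.74, -0.897]
force: [0.1, 0.4, -0.1]
width: 0.005
gripper_force: 0.0
```

Run:
```python
from h import *
s=arm.observe();print(s["joints"].round(3));go([0,.6,.9],None,s)
print(Ro.from_rotvec(s["ee_rot"]).as_matrix().round(3))
```

```text
[-2.154  0.323  1.005  0.085 -0.356  2.002 -1.648]
pos [-0.056   0.5707  0.9489] shift [-0.0152  0.047   0.0628] rows 2 per [-0.0076  0.0235  0.0314] twist 0.0 rows 0 z-axis [ 0.149  0.712 -0.686] t 21.0
[[-0.008  0.989  0.149]
 [ 0.695 -0.102  0.712]
 [ 0.719  0.109 -0.686]]
```

Emit:
move_arm --motion '[{"tx": 0.032,"ty": -0.006,"tz": -0.037,"twist": 0},{"tx": 0.032,"ty": -0.006,"tz": -0.037,"twist": 0},{"tx": 0.032,"ty": -0.006,"tz": -0.037,"twist": 0},{"tx": 0.032,"ty": -0.006,"tz": -0.037,"twist": 0},{"tx": 0.032,"ty": -0.006,"tz": -0.037,"twist": 0}]'

```text
clock: 21.5
position: [-0.0905, 0.4894, 1.0113]
ee_rot: [-1.738, -1.659, -0.99]
force: [0.1, 0.4, -0.0]
width: 0.002
gripper_force: 0.0
```

Run:
```python
from h import *
s=arm.observe();print(s["joints"].round(3));go([.3,.3,.7],None,s)
print(Ro.from_rotvec(s["ee_rot"]).as_matrix().round(3))
```

```text
[-2.528  0.233  1.065  0.084 -0.06   2.002 -1.676]
pos [-0.0905  0.4894  1.0113] shift [-0.3728  0.3723  0.0878] rows 11 per [-0.0339  0.0338  0.008 ] twist 0.0 rows 0 z-axis [ 0.143  0.797 -0.587] t 21.5
[[-0.026  0.989  0.143]
 [ 0.596 -0.1    0.797]
 [ 0.803  0.106 -0.587]]
```

```bash
cat > fk.py <<'E'
from h import *
import itertools
from scipy.optimize import least_squares
S=[([1.11,.434,.025,1.573,-.012,1.134,-.075],[.2189,-.5854,.2267]),
([.4707,.3516,-.1406,1.5259,.0505,1.2676,-.8484],[.5342,-.2678,.2966]),
([.407,.483,-.044,1.556,.023,1.104,-1.239],[.5745,-.2857,.2026]),
([.367,.343,-.45,1.832,.174,1.006,-.174],[.5201,-.0626,.1955]),
([-.153,.332,-.529,1.406,.166,1.446,-.699],[.5264,.2453,.3735]),
([-.591,.348,.13,.834,-.046,1.982,-.516],[.5288,.2417,.5901]),
([-.818,.238,.458,.801,-.118,2.,-.463],[.4944,.2266,.6724]),
([-1.688,.203,-.039,.929,.138,1.978,-1.698],[.0232,.5183,.6323]),
([-1.723,.62,.765,.159,-.446,2.,-1.535],[.0691,.7459,.7111]),
([-1.918,.5,.768,.085,-.352,2.001,-1.659],[-.0358,.6874,.8271]),
([-2.154,.323,1.005,.085,-.356,2.002,-1.648],[-.056,.5707,.9489]),
([-2.528,.233,1.065,.084,-.06,2.002,-1.676],[-.0905,.4894,1.0113])]
def fk(q,L,sg,full=False):
    d1,d3,d5,d7,a2,a4,a6=L
    R=Ro.identity();p=np.zeros(3);P=[]
    off=[(0,0,d1),(a2,0,0),(0,0,d3),(a4,0,0),(0,0,d5),(a6,0,0),(0,0,d7)]
    for i in range(7):
        R=R*Ro.from_euler("zyzyzyz"[i],sg[i]*q[i]);p=p+R.apply(off[i]);P.append(p.copy())
    return (np.array(P),R) if full else (p,R)
def fitall():
    best=None
    for s in itertools.product((-1,1),(-1,1),(-1,1)):
        sg=(s[0],1,s[1],1,s[2],1,1)
        r=least_squares(lambda L:np.concatenate([fk(q,L,sg)[0]-p for q,p in S]),[.3,.4,.4,.3,0,0,0])
        if best is None or r.cost<best[0]: best=(r.cost,sg,r.x)
    return best
E
python3 - <<'E'
from fk import *
b=fitall();print(b[0],b[1],b[2].round(3))
s=arm.observe();P,R=fk(s["joints"],b[2],b[1],True);print(P.round(3),R.as_matrix().round(3))
E
```

```text
0.013976895509498072 (-1, 1, -1, 1, -1, 1, 1) [ 0.326  0.541  0.424  0.404 -0.003  0.01  -0.002]
[[ 0.     0.     0.326]
 [ 0.002 -0.002  0.327]
 [-0.1    0.07   0.853]
 [-0.098  0.08   0.852]
 [-0.174  0.171  1.259]
 [-0.174  0.172  1.26 ]
 [-0.116  0.494  1.023]] [[ 0.962  0.232  0.143]
 [ 0.027 -0.604  0.797]
 [ 0.271 -0.763 -0.587]]
```

```bash
cat >> fk.py <<'E'
sg=(-1,1,-1,1,-1,1,1)
def fk3(q,L,full=False):
    o=np.zeros((7,3));o[0,2]=L[0];o[1]=[L[1],L[2],0];o[2]=[0,0,L[3]];o[3]=[L[4],L[5],0];o[4]=[0,0,L[6]];o[5]=[L[7],L[8],0];o[6]=[0,0,L[9]]
    R=Ro.identity();p=np.zeros(3);P=[]
    for i in range(7):
        R=R*Ro.from_euler("zyzyzyz"[i],sg[i]*q[i]);p=p+R.apply(o[i]);P.append(p)
    return (np.array(P),R) if full else (p,R)
def fit3():
    return least_squares(lambda L:np.concatenate([fk3(q,L)[0]-p for q,p in S]),[.3,0,0,.5,0,0,.4,0,0,.4],loss="soft_l1",f_scale=.003)
E
python3 - <<'E'
from fk import *
r=fit3();print(r.x.round(3))
for q,p in S: print((fk3(q,r.x)[0]-p).round(4))
E
```

```text
[ 0.273  0.    -0.036  0.558 -0.    -0.017  0.428  0.    -0.     0.371]
[ 0.0001 -0.0001  0.0005]
[0.0017 0.0022 0.0001]
[-0.0001  0.     -0.0003]
[-0.0004 -0.0006 -0.0003]
[ 0.0002 -0.0003  0.0002]
[ 0.0001 -0.0005 -0.0003]
[-0.     -0.0001  0.0001]
[ 0.0003 -0.0001  0.    ]
[ 0.0004 -0.0001 -0.0001]
[-0.0001  0.0001  0.0001]
[ 0.0005 -0.0004  0.0001]
[-0.0003  0.0002 -0.0001]
```

```bash
cat >> fk.py <<'E'
LO=np.array([-2.62,-.44,-1.27,.08,-1.32,.12,-2.74]);HI=np.array([2.62,2.09,1.32,2.57,4.46,2,2.74])
def ik(p,R,q0,L):
    f=lambda q:np.r_[(fk3(q,L)[0]-p)*5,(R.inv()*fk3(q,L)[1]).as_rotvec(),.01*(q-q0)]
    return least_squares(f,np.clip(q0,LO+.01,HI-.01),bounds=(LO,HI))
E
python3 - <<'E'
from fk import *
np.set_printoptions(precision=3,suppress=True)
L=fit3().x;s=arm.observe();q=s["joints"]
Rm=Ro.from_rotvec(s["ee_rot"]);F=fk3(q,L)[1]
C=F.inv()*Rm;print("tool offs",C.as_rotvec()) # constant mount
R=Rm*Ro.from_euler("z",.0836*np.pi/2)
print(R.as_matrix())
Rf=R*C.inv()
for wp in ([-.09,.49,1.0],[.1,.45,.8],[.3,.3,.6],[.45,.05,.4],[.52,-.11,.16],[.52,-.05,.05],[.52,-.05,.034],[.53,.15,.06],[.53,.34,.06]):
    r=ik(np.array(wp),Rf,q,L);q=r.x;P,_=fk3(q,L,True);e=(fk3(q,L)[0]-wp)
    a=np.linalg.norm((Rf.inv()*fk3(q,L)[1]).as_rotvec());print(wp,q,"err",np.linalg.norm(e).round(4),a.round(3),"elbow",P[3],"wr",P[5])
E
```

```text
tool offs [-0.    0.   -1.36]
[[ 0.104  0.984  0.143]
 [ 0.578 -0.177  0.797]
 [ 0.809 -0.    -0.587]]
[-0.09, 0.49, 1.0] [-2.62   0.106  0.343  0.318  0.702  1.928 -1.416] err 0.0001 0.001 elbow [-0.02   0.072  0.828] wr [-0.143  0.195  1.218]
[0.1, 0.45, 0.8] [-2.132 -0.44   0.163  1.403  0.53   1.33  -1.326] err 0.0001 0.001 elbow [ 0.173 -0.175  0.776] wr [0.047 0.154 1.018]
[0.3, 0.3, 0.6] [-0.914 -0.44   0.348  1.873 -0.578  1.073 -2.74 ] err 0.0014 0.017 elbow [-0.107 -0.224  0.775] wr [0.249 0.008 0.823]
[0.45, 0.05, 0.4] [-1.296 -0.44   1.084  1.927 -0.141  1.097 -2.74 ] err 0.026 0.43 elbow [-0.026 -0.254  0.771] wr [ 0.378 -0.126  0.716]
[0.52, -0.11, 0.16] [-1.27  -0.44   1.32   2.363  0.327  0.425 -2.74 ] err 0.0801 0.728 elbow [-0.036 -0.253  0.771] wr [ 0.3   -0.151  0.527]
[0.52, -0.05, 0.05] [-1.343 -0.44   1.32   2.519  0.515  0.273 -2.563] err 0.1492 0.69 elbow [-0.017 -0.255  0.771] wr [ 0.264 -0.111  0.482]
[0.52, -0.05, 0.034] [-1.358 -0.44   1.32   2.538  0.622  0.265 -2.447] err 0.1596 0.702 elbow [-0.014 -0.255  0.771] wr [ 0.259 -0.106  0.477]
[0.53, 0.15, 0.06] [-1.752 -0.44   1.32   2.549  1.169  0.203 -1.568] err 0.1462 0.553 elbow [ 0.085 -0.241  0.771] wr [0.276 0.002 0.475]
[0.53, 0.34, 0.06] [-2.148 -0.44   1.32   2.511  1.605  0.325 -0.836] err 0.1822 0.462 elbow [ 0.172 -0.189  0.771] wr [0.266 0.114 0.485]
```

Run:
```python
from fk import *
np.set_printoptions(precision=2,suppress=True)
L=fit3().x;s=arm.observe()
Rm=Ro.from_rotvec(s["ee_rot"]);C=fk3(s["joints"],L)[1].inv()*Rm
rng=np.random.default_rng(0)
for fl in (0,np.pi):
  R=Rm*Ro.from_euler("z",.0836*np.pi/2+fl);Rf=R*C.inv()
  for wp in ([.52,-.05,.034],[.53,.34,.06]):
    sol=[]
    for k in range(60):
        r=ik(np.array(wp),Rf,rng.uniform(LO,HI),L);q=r.x
        P,Rr=fk3(q,L,True);e=np.linalg.norm(P[-1]-wp);a=np.linalg.norm((Rf.inv()*Rr).as_rotvec())
        if e<.003 and a<.02: sol.append(q)
    sol=np.array(sol);print(fl,wp,len(sol))
    if len(sol):
        m=np.minimum(sol-LO,HI-sol).min(1);
        for i in np.argsort(-m)[:5]: print("  ",sol[i],m[i],fk3(sol[i],L,True)[0][[3,5]].ravel())
```

```text
0 [0.52, -0.05, 0.034] 26
   [ 0.82  0.88 -0.4   1.88 -0.74  0.93  2.  ] 0.5826642249827688 [ 0.26 -0.35  0.62  0.47 -0.35  0.25]
   [ 0.78  0.87 -0.34  1.89 -0.78  0.96  1.96] 0.5367560000558561 [ 0.27 -0.34  0.63  0.47 -0.35  0.25]
   [ 0.75  0.86 -0.29  1.89 -0.82  0.98  1.93] 0.49961086880433636 [ 0.28 -0.33  0.63  0.47 -0.35  0.25]
   [ 0.73  0.85 -0.26  1.89 -0.84  1.    1.91] 0.481158119686647 [ 0.28 -0.32  0.64  0.47 -0.35  0.25]
   [ 0.7   0.85 -0.23  1.9  -0.86  1.01  1.89] 0.45759164291102605 [ 0.29 -0.31  0.64  0.47 -0.35  0.25]
0 [0.53, 0.34, 0.06] 37
   [-0.85  1.03  0.99  2.22  4.39  1.65  1.8 ] 0.06611422133348643 [0.34 0.33 0.57 0.48 0.04 0.28]
   [-0.83  1.    0.95  2.22  4.4   1.6   1.79] 0.056991779026605904 [0.35 0.31 0.58 0.48 0.04 0.28]
   [-0.81  0.97  0.9   2.21  4.41  1.56  1.78] 0.04691779161402643 [0.35 0.3  0.6  0.48 0.04 0.28]
   [-0.78  0.94  0.84  2.21  4.42  1.5   1.76] 0.03703377776107164 [0.35 0.28 0.61 0.48 0.04 0.28]
   [ 0.61  1.18 -1.25  2.11  1.38  0.17 -1.78] 0.02085261043722797 [ 0.41 -0.33  0.47  0.48  0.04  0.28]
3.141592653589793 [0.52, -0
[... 368 characters left out ...]
1.18] 0.5347009457873575 [ 0.27 -0.34  0.63  0.47 -0.35  0.25]
   [ 0.77  0.86 -0.33  1.89 -0.79  0.97 -1.19] 0.5263304352236595 [ 0.27 -0.34  0.63  0.47 -0.35  0.25]
3.141592653589793 [0.53, 0.34, 0.06] 49
   [-0.92  1.15  1.13  2.22  4.35  1.81 -1.3 ] 0.10523558926805876 [0.34 0.37 0.52 0.48 0.04 0.28]
   [-0.91  1.13  1.11  2.22  4.36  1.79 -1.31] 0.09909960694805342 [0.34 0.37 0.52 0.48 0.04 0.28]
   [-0.91  1.13  1.11  2.22  4.36  1.78 -1.31] 0.0979410779699057 [0.34 0.36 0.53 0.48 0.04 0.28]
   [-0.89  1.09  1.06  2.22  4.38  1.73 -1.32] 0.08293160330536864 [0.34 0.35 0.55 0.48 0.04 0.28]
   [-0.78  0.94  0.84  2.21  4.42  1.5  -1.38] 0.03607499263689373 [0.35 0.28 0.61 0.48 0.04 0.28]
```

```bash
cat >> fk.py <<'E'
def Rtool(th,ph): # tilt th toward azimuth ph, tool y horizontal
    z=np.array([np.sin(th)*np.cos(ph),np.sin(th)*np.sin(ph),-np.cos(th)]);y=np.array([np.sin(ph),-np.cos(ph),0])
    return Ro.from_matrix(np.c_[np.cross(y,z),y,z])
E
python3 - <<'E'
from fk import *
import sys
np.set_printoptions(precision=2,suppress=True)
L=fit3().x;L=np.array(L);np.save("L.npy",L)
s=arm.observe();C=fk3(s["joints"],L)[1].inv()*Ro.from_rotvec(s["ee_rot"]);np.save("C.npy",C.as_rotvec())
rng=np.random.default_rng(1);Q0=rng.uniform(LO,HI,(16,7))
for th in (45,52,60):
  for ph in (90,78,66,54):
    T=Rtool(np.radians(th),np.radians(ph));z=T.as_matrix()[:,2]
    Rf=T*C.inv();g=np.array([.555,.325,.070]);wp=g+.019*z;best={}
    for q0 in Q0:
        q=ik(wp,Rf,q0,L).x;P,Rr=fk3(q,L,True)
        # free q7 flips: judge margin on first six
        if np.linalg.norm(P[-1]-wp)<.003 and np.linalg.norm((Rf.inv()*Rr).as_rotvec())<.02:
            m=np.minimum(q-LO,HI-q)[:6].min();k="hi" if q[4]>2.8 else "lo"
            if k not in best or m>best[k][0]: best[k]=(m,q)
    print(th,ph,*[(k,round(v[0],3),v[1]) for k,v in best.items()])
E
```

```text
45 90 ('lo', np.float64(0.385), array([ 0.14,  0.77, -0.54,  1.93, -0.93,  0.5 ,  2.33]))
45 78 ('lo', np.float64(0.098), array([ 0.26,  0.79, -0.74,  2.04, -1.14,  0.22,  2.26])) ('hi', np.float64(0.051), array([-1.01,  1.15,  1.26,  2.14,  4.41,  1.7 ,  2.03]))
45 66 ('hi', np.float64(0.144), array([-1.02,  0.96,  1.06,  2.25,  4.32,  1.37,  2.07])) ('lo', np.float64(0.106), array([ 0.46,  0.99, -1.16,  2.13,  2.02,  0.28, -0.79]))
45 54 ('hi', np.float64(0.258), array([-0.73,  0.65,  0.42,  2.31,  4.01,  0.78,  1.84])) ('lo', np.float64(0.265), array([ 0.26,  0.81, -0.93,  2.23,  2.7 ,  0.39,  0.21]))
52 90 ('lo', np.float64(0.353), array([ 0.28,  0.87, -0.67,  1.93, -0.97,  0.5 ,  2.21])) ('hi', np.float64(0.019), array([-0.91,  1.28,  1.27,  2.03,  4.42,  1.98,  1.88]))
52 78 ('lo', np.float64(0.002), array([ 0.59,  1.19, -1.27,  2.05,  1.33,  0.23, -1.8 ])) ('hi', np.float64(0.114), array([-0.93,  1.14,  1.15,  2.17,  4.35,  1.75,  1.92]))
52 66 ('hi', np.float64(0.243), array([-0.89,  0.94,  0.9 ,  2.29,  4.22,  1.41,  1.9 ])) ('lo', np.float64(0.126), array([ 0.5 ,  1.06, -1.
[... 197 characters left out ...]
,  0.11]))
60 90 ('lo', np.float64(0.334), array([ 0.4 ,  1.  , -0.78,  1.93, -0.99,  0.5 ,  2.09])) ('hi', np.float64(0.0), array([-0.81,  1.25,  1.12,  2.03,  4.39,  2.  ,  1.79]))
60 78 ('lo', np.float64(0.0), array([ 0.64,  1.28, -1.26,  2.07,  1.45,  0.12, -1.78])) ('hi', np.float64(0.136), array([-0.84,  1.18,  1.05,  2.19,  4.27,  1.86,  1.82]))
60 66 ('hi', np.float64(0.268), array([-0.57,  0.85,  0.47,  2.3 ,  4.14,  1.3 ,  1.62])) ('lo', np.float64(0.038), array([ 0.6 ,  1.24, -1.23,  2.21,  2.79,  0.34, -0.31]))
60 54 ('hi', np.float64(0.228), array([ 0.27,  0.94, -0.82,  2.34,  3.34,  0.73,  0.64])) ('lo', np.float64(0.0), array([ 0.53,  1.27, -1.27,  2.33,  2.79,  0.72, -0.16]))
```

```bash
cat >> fk.py <<'E'
def sim(q,rows,L,C,w=5,reg=.01,verbose=False):
    q=np.array(q,float)
    VM=.7*np.array([2.22,2.22,3.01,3.01,3.14,3.14,3.14])*.1
    for t in rows:
        p,R=fk3(q,L);T=R*C;p=p+T.apply(t[:3]);Rg=(T*Ro.from_euler("z",t[3]*np.pi/2))*C.inv();q0=q.copy()
        f=lambda x:np.r_[(fk3(x,L)[0]-p)*w,(Rg.inv()*fk3(x,L)[1]).as_rotvec(),reg*(x-q0)]
        lo=np.maximum(LO,q0-VM);hi=np.minimum(np.maximum(HI,q0+1e-3),q0+VM);lo=np.minimum(lo,q0-1e-3)
        q=least_squares(f,q0,bounds=(lo,hi),max_nfev=40).x
        if verbose: P,R=fk3(q,L);print(q.round(2),P.round(3),(R*C).as_matrix()[:,2].round(3))
    p,R=fk3(q,L);return q,p,R*C
E
python3 - <<'E'
from fk import *
np.set_printoptions(precision=3,suppress=True)
L=np.load("L.npy");C=Ro.from_rotvec(np.load("C.npy"))
tests=[(10,[(.032,-.006,-.037,0)]*5,"-> -.09,.489,1.011 z .143,.797,-.587"),(9,[(.02,0,-.045,0)]*6,"-> -.056 .571 .949 z .149 .712 -.686"),(5,[(0,0,-.05,0)]*4,"-> .494 .227 .672 z .112 .048 -.993"),(8,[(.04,-.03,0,0)]*10,"-> -.154 .79 .645  z .183 .38 -.907")]
for i,rows,exp in tests:
    print(exp)
    for w in (1,5,20):
        q,p,T=sim(S[i][0],rows,L,C,w);print("  ",w,q,p,T.as_matrix()[:,2])
E
```

```text
-> -.09,.489,1.011 z .143,.797,-.587
   1 [-2.5    0.24   1.226  0.132 -0.241  2.007 -1.645] [-0.079  0.499  0.99 ] [ 0.144  0.76  -0.633]
   5 [-2.62   0.191  1.315  0.076 -0.24   1.719 -1.654] [-0.095  0.504  1.127] [ 0.065  0.95  -0.305]
   20 [-2.62   0.137  0.892  0.076  0.085  1.626 -1.664] [-0.105  0.496  1.17 ] [-0.051  0.977 -0.205]
-> -.056 .571 .949 z .149 .712 -.686
   1 [-2.314  0.28   1.026  0.262 -0.214  2.007 -1.695] [-0.048  0.554  0.91 ] [ 0.157  0.624 -0.765]
   5 [-2.308  0.262  1.094  0.075 -0.284  1.819 -1.676] [-0.068  0.56   1.047] [ 0.133  0.87  -0.475]
   20 [-2.35   0.249  1.094  0.075 -0.24   1.73  -1.675] [-0.073  0.563  1.085] [ 0.123  0.916 -0.381]
-> .494 .227 .672 z .112 .048 -.993
   1 [-0.798  0.247  0.428  0.864 -0.111  2.003 -0.569] [0.488 0.223 0.641] [ 0.043  0.017 -0.999]
   5 [-0.84   0.218  0.512  0.625 -0.14   2.003 -0.568] [0.502 0.229 0.758] [ 0.285  0.128 -0.95 ]
   20 [-0.837  0.219  0.525  0.562 -0.153  2.003 -0.568] [0.505 0.231 0.785] [ 0.338  0.153 -0.929]
-> -.154 .79 .645  z .183 .38 -.907
   1 [-1.832  0.842  1.031  0.072 -0.708  1.759 -1.359] [-0.056  0.913  0.612] [ 0.176  0.498 -0.849]
   5 [-1.898  0.725  1.043  0.071 -0.592  1.06  -1.357] [-0.105  1.003  0.933] [ 0.1    0.974 -0.205]
   20 [-1.893  0.732  1.04   0.071 -0.562  0.763 -1.345] [-0.123  1.017  1.033] [0.048 0.996 0.078]
```

Run:
```python
from fk import *
np.set_printoptions(precision=3,suppress=True)
L=np.load("L.npy");C=Ro.from_rotvec(np.load("C.npy"))
q0=arm.observe()["joints"]
def wsim(q,V,n,w):
    for _ in range(n):
        T=fk3(q,L)[1]*C;q,p,T=sim(q,[(*T.inv().apply(V),0)],L,C,w)
    return q
for w in (1,2):
  for name,seq in dict(nx=[((-.05,0,0),8)],nxdn=[((-.05,0,-.02),6),((0,0,.05),6)],dn=[((0,0,-.05),4),((-.05,0,0),6),((0,0,.05),6)],nydn=[((-.04,-.03,0),8)],up=[((-.02,0,.045),6)],back=[((0,-.05,0),6)],nx_out=[((-.04,.03,0),8)]).items():
    q=q0
    for V,n in seq: q=wsim(q,np.array(V),n,w)
    p,R=fk3(q,L);z=(R*C).as_matrix()[:,2];print(w,name,q,p,z,"th",np.degrees(np.arccos(-z[2])).round(1),"az",np.degrees(np.arctan2(z[1],z[0])).round(1))
```

```text
1 nx [-2.627  0.547  1.326  0.073 -0.39   1.85  -1.376] [-0.365  0.608  0.901] [ 0.105  0.805 -0.584] th 54.3 az 82.6
1 nxdn [-2.631  0.387  1.33   0.07  -0.329  1.902 -1.514] [-0.246  0.546  0.984] [ 0.098  0.83  -0.549] th 56.7 az 83.3
1 dn [-2.63   0.355 -0.711  0.078  1.68   2.004 -1.434] [-0.277  0.515  0.976] [ 0.101  0.826 -0.555] th 56.3 az 83.0
1 nydn [-2.627  0.378  1.326  0.074 -0.359  1.983 -1.511] [-0.24   0.526  0.961] [ 0.09   0.78  -0.619] th 51.7 az 83.4
1 up [-2.624  0.263  1.323  0.075 -0.247  1.939 -1.644] [-0.134  0.497  1.03 ] [ 0.123  0.842 -0.525] th 58.3 az 81.7
1 back [-2.625  0.12   1.324  0.101 -0.188  2.008 -1.784] [-0.013  0.433  1.045] [ 0.116  0.826 -0.552] th 56.5 az 82.0
1 nx_out [-2.529  0.596  1.03   0.073 -0.143  1.747 -1.364] [-0.364  0.683  0.883] [ 0.128  0.826 -0.548] th 56.7 az 81.2
2 nx [-2.627  0.431 -0.518  0.211  1.36   1.878 -1.208] [-0.407  0.556  0.92 ] [ 0.034  0.836 -0.547] th 56.8 az 87.7
2 nxdn [-2.631  0.36   1.33   0.07  -0.411  1.788 -1.501] [-0.269  0.553  1.024] [-0.024  0.884 -0.467] th 62.2 az 91.5
2 dn [-2.63   0.35  -1.263  0.079  2.179  1.928 -1.421] [-0.309  0.511  1.009] [ 0.007  0.877 -0.48 ] th 61.3 az 89.5
2 nydn [-2.627  0.334  1.326  0.073 -0.531  2.01  -1.473] [-0.266  0.493  0.961] [-0.076  0.748 -0.659] th 48.7 az 95.8
2 up [-2.624  0.206  0.04   0.075  1.005  1.827 -1.602] [-0.149  0.505  1.088] [ 0.069  0.922 -0.38 ] th 67.6 az 85.7
2 back [-2.625  0.081  1.324  0.077 -0.27   2.008 -1.773] [-0.016  0.414  1.06 ] [ 0.026  0.852 -0.523] th 58.5 az 88.2
2 nx_out [-2.54   0.591  1.046  0.073 -0.135  1.654 -1.367] [-0.376  0.696  0.916] [ 0.097  0.879 -0.467] th 62.2 az 83.7
```

Emit:
move_arm --motion '[{"tx": -0.017,"ty": -0.036,"tz": -0.03,"twist": 0},{"tx": -0.017,"ty": -0.036,"tz": -0.03,"twist": 0},{"tx": -0.017,"ty": -0.036,"tz": -0.03,"twist": 0},{"tx": -0.017,"ty": -0.036,"tz": -0.03,"twist": 0},{"tx": -0.017,"ty": -0.036,"tz": -0.03,"twist": 0},{"tx": -0.017,"ty": -0.036,"tz": -0.03,"twist": 0}]'

```text
clock: 22.1
position: [-0.2027, 0.5007, 0.9789]
ee_rot: [-1.694, -1.709, -0.852]
force: [-0.2, -0.2, 0.4]
width: 0.005
gripper_force: 0.0
```

```bash
cat > st.py <<'E'
from fk import *
np.set_printoptions(precision=3,suppress=True)
L=np.load("L.npy");C=Ro.from_rotvec(np.load("C.npy"));s=arm.observe();q0=s["joints"]
T=Ro.from_rotvec(s["ee_rot"]);M=T.as_matrix();z=M[:,2]
print("t",s["clock"],"q",q0,"p",s["position"],"z",z,"y",M[:,1],"th",np.degrees(np.arccos(-z[2])).round(1),"az",np.degrees(np.arctan2(z[1],z[0])).round(1))
E
python3 st.py
```

```text
t 22.1 q [-2.615  0.31   1.317  0.084 -0.39   2.002 -1.796] p [-0.203  0.501  0.979] z [ 0.034  0.778 -0.627] y [ 0.999 -0.011  0.04 ] th 51.1 az 87.5
```

```bash
cat > path.py <<'E'
from st import *
def run(q,wps,twist0=0,w=1.5,step=.045):
    if twist0: q,_,_=sim(q,[(0,0,0,twist0)],L,C,w)
    out=[]
    for wp in wps:
        for k in range(40):
            p,R=fk3(q,L);d=np.array(wp)-p;n=np.linalg.norm(d)
            if n<.004: break
            t=(R*C).inv().apply(d*min(1,step/n));q,_,_=sim(q,[(*t,0)],L,C,w)
        p,R=fk3(q,L);Z=(R*C).as_matrix();print(wp,"rows",k,q,p,"z",Z[:,2],"wr",fk3(q,L,True)[0][5])
    return q
E
python3 - <<'E'
from path import *
for nm,w in dict(A=[(.01,.74,.62),(.36,.64,.57),(.51,.29,.52),(.51,-.01,.37),(.52,-.13,.12),(.52,-.07,.03),(.53,.15,.06),(.53,.33,.055)],B=[(0,.55,.75),(.25,.45,.6),(.45,.2,.5),(.52,-.05,.35),(.52,-.13,.12),(.52,-.07,.03),(.53,.15,.06),(.53,.33,.055)]).items():
    print(nm);run(q0,w,.033)
E
```

```text
t 22.1 q [-2.615  0.31   1.317  0.084 -0.39   2.002 -1.796] p [-0.203  0.501  0.979] z [ 0.034  0.778 -0.627] y [ 0.999 -0.011  0.04 ] th 51.1 az 87.5
A
(0.01, 0.74, 0.62) rows 12 [-2.44   0.02   0.787  1.476  0.124  0.809 -1.841] [0.01 0.74 0.62] z [ 0.037  0.751 -0.659] wr [-0.004  0.461  0.865]
(0.36, 0.64, 0.57) rows 21 [-2.297 -0.032  1.334  1.65  -0.462  0.691 -2.754] [0.357 0.638 0.571] z [ 0.166  0.771 -0.615] wr [0.296 0.352 0.799]
(0.51, 0.29, 0.52) rows 13 [-1.78  -0.447  1.082  1.761 -0.033  0.911 -2.749] [0.509 0.292 0.521] z [ 0.254  0.665 -0.702] wr [0.415 0.045 0.781]
(0.51, -0.01, 0.37) rows 16 [-1.316 -0.463  1.092  1.976  0.198  0.941 -2.765] [ 0.51  -0.007  0.37 ] z [ 0.368  0.315 -0.875] wr [ 0.374 -0.124  0.695]
(0.52, -0.13, 0.12) rows 39 [-1.514 -0.503  1.357  2.512  1.477  0.595 -1.606] [ 0.486 -0.119  0.168] z [ 0.549 -0.089 -0.831] wr [ 0.282 -0.086  0.477]
(0.52, -0.07, 0.03) rows 39 [-1.743 -0.543  1.397  2.599  1.566  0.712 -1.337] [ 0.458 -0.062  0.131] z [ 0.515 -0.071 -0.854] wr [ 0.267 -0.036  0.448]
(0.53, 0.15, 0.06) rows 39 [-2.218 -0.583  1.437  
[... 729 characters left out ...]
1.853  0.292  1.141 -2.766] [ 0.518 -0.047  0.351] z [ 0.223  0.237 -0.945] wr [ 0.435 -0.135  0.702]
(0.52, -0.13, 0.12) rows 39 [-1.535 -0.513  1.362  2.497  1.435  0.626 -1.708] [ 0.486 -0.12   0.167] z [ 0.531 -0.096 -0.842] wr [ 0.289 -0.085  0.479]
(0.52, -0.07, 0.03) rows 39 [-1.753 -0.553  1.402  2.597  1.567  0.724 -1.405] [ 0.46  -0.062  0.13 ] z [ 0.514 -0.071 -0.855] wr [ 0.269 -0.036  0.447]
(0.53, 0.15, 0.06) rows 39 [-2.226 -0.593  1.442  2.527  1.559  0.794 -1.1  ] [0.481 0.135 0.14 ] z [ 0.52   0.12  -0.846] wr [0.288 0.09  0.454]
(0.53, 0.33, 0.055) rows 39 [-2.543 -0.633  1.482  2.429  1.564  0.819 -0.944] [0.469 0.29  0.16 ] z [ 0.489  0.279 -0.826] wr [0.288 0.187 0.467]
```

Run:
```python
from path import *
q=q0
for i in range(22): q,_,_=sim(q,[(0,0,0,-.0894)],L,C,1.5)
print("tw",q)
for nm,w in dict(A=[(.01,.74,.62),(.36,.64,.57),(.51,.29,.52),(.51,-.01,.37),(.52,-.13,.12),(.52,-.07,.03),(.53,.15,.06),(.53,.33,.055)],B=[(0,.55,.75),(.25,.45,.6),(.45,.2,.5),(.52,-.05,.35),(.52,-.13,.12),(.52,-.07,.03),(.53,.15,.06),(.53,.33,.055)]).items():
    print(nm);run(q,w)
```

```text
t 22.1 q [-2.615  0.31   1.317  0.084 -0.39   2.002 -1.796] p [-0.203  0.501  0.979] z [ 0.034  0.778 -0.627] y [ 0.999 -0.011  0.04 ] th 51.1 az 87.5
tw [-2.077  0.262 -1.273  1.542  1.313  1.82  -2.755]
A
(0.01, 0.74, 0.62) rows 16 [-1.573 -0.035 -0.232  1.881  1.541  0.362 -2.771] [0.01  0.74  0.617] z [ 0.138  0.955 -0.262] wr [-0.041  0.386  0.714]
(0.36, 0.64, 0.57) rows 10 [-2.491 -0.441  1.208  2.049  2.568  0.113 -2.278] [0.358 0.641 0.568] z [ 0.216  0.951 -0.222] wr [0.278 0.288 0.651]
(0.51, 0.29, 0.52) rows 15 [-1.548 -0.456  1.177  2.32   4.466  0.554 -0.644] [0.509 0.293 0.518] z [ 0.479  0.871 -0.108] wr [ 0.331 -0.031  0.558]
(0.51, -0.01, 0.37) rows 25 [-1.024 -0.481  1.343  2.552  4.455  0.567 -0.948] [ 0.508 -0.008  0.373] z [ 0.829  0.496 -0.26 ] wr [ 0.201 -0.193  0.47 ]
(0.52, -0.13, 0.12) rows 39 [-1.236 -0.341  1.383  2.609  2.424  0.194 -2.755] [ 0.479 -0.112  0.189] z [ 0.683  0.027 -0.73 ] wr [ 0.226 -0.122  0.46 ]
(0.52, -0.07, 0.03) rows 39 [-1.407 -0.059  1.423  2.624  2.1    0.11  -2.795] [ 0.449 -0.058  0.149] z [ 0.546 -0.055 -0.836] wr [ 0.246 -0.03
[... 789 characters left out ...]
2.543  4.383  0.476 -0.765] [ 0.519 -0.049  0.353] z [ 0.858  0.402 -0.32 ] wr [ 0.2   -0.198  0.471]
(0.52, -0.13, 0.12) rows 39 [-1.38  -0.46   1.389  2.609  2.082  0.387 -2.757] [ 0.493 -0.113  0.184] z [ 0.69  -0.006 -0.724] wr [ 0.237 -0.111  0.453]
(0.52, -0.07, 0.03) rows 39 [-1.742 -0.5    1.429  2.628  1.679  0.66  -2.797] [ 0.459 -0.06   0.132] z [ 0.547 -0.068 -0.835] wr [ 0.257 -0.035  0.442]
(0.53, 0.15, 0.06) rows 39 [-2.214 -0.54   1.469  2.531  1.568  0.73  -2.593] [0.48  0.134 0.142] z [ 0.524  0.121 -0.843] wr [0.286 0.089 0.455]
(0.53, 0.33, 0.055) rows 39 [-2.532 -0.58   1.509  2.433  1.563  0.755 -2.441] [0.468 0.289 0.162] z [ 0.492  0.28  -0.825] wr [0.285 0.185 0.468]
```

```bash
sed -i 's/^sg=(-1,1,-1,1,-1,1,1)/sg=(-1,1,-1,1,-1,1,-1)/' fk.py
python3 - <<'E'
from fk import *
L=np.load("L.npy")
for q,rv in (([1.11,.435,.025,1.574,-.012,1.134,-.075],[-3.09,-.559,.001]),([.407,.483,-.044,1.556,.023,1.104,-1.239],[3.141,-.041,0]),(arm.observe()["joints"],arm.observe()["ee_rot"])):
    C=fk3(q,L)[1].inv()*Ro.from_rotvec(rv);print(C.as_rotvec().round(3))
np.save("C.npy",C.as_rotvec())
E
python3 - <<'E'
from path import *
W=dict(A=[(.01,.74,.62),(.36,.64,.57),(.51,.29,.52),(.51,-.01,.37),(.52,-.13,.12),(.52,-.07,.03),(.53,.15,.06),(.53,.33,.055)],B=[(0,.55,.75),(.25,.45,.6),(.45,.2,.5),(.52,-.05,.35),(.52,-.13,.12),(.52,-.07,.03),(.53,.15,.06),(.53,.33,.055)])
for nm,w in W.items(): print(nm);run(q0,w,.033)
E
```

```text
[ 1.000e-03 -0.000e+00  1.571e+00]
[-1.000e-03  0.000e+00  1.571e+00]
[-0.    -0.     1.571]
t 22.1 q [-2.615  0.31   1.317  0.084 -0.39   2.002 -1.796] p [-0.203  0.501  0.979] z [ 0.034  0.778 -0.627] y [ 0.999 -0.011  0.04 ] th 51.1 az 87.5
A
(0.01, 0.74, 0.62) rows 12 [-2.44   0.02   0.787  1.476  0.124  0.809 -1.751] [0.01 0.74 0.62] z [ 0.037  0.751 -0.659] wr [-0.004  0.461  0.865]
(0.36, 0.64, 0.57) rows 9 [-1.941  0.206  1.304  1.533 -0.927  1.058 -0.481] [0.36 0.64 0.57] z [ 0.039  0.751 -0.659] wr [0.345 0.361 0.815]
(0.51, 0.29, 0.52) rows 9 [-1.172  0.209  1.304  1.652 -1.049  1.556  0.172] [0.51 0.29 0.52] z [ 0.041  0.751 -0.659] wr [0.495 0.011 0.765]
(0.51, -0.01, 0.37) rows 8 [-0.303  0.513  1.119  1.736 -1.012  1.89   0.912] [ 0.51 -0.01  0.37] z [ 0.041  0.751 -0.659] wr [ 0.495 -0.289  0.615]
(0.52, -0.13, 0.12) rows 7 [ 0.056  0.929  0.917  1.761 -1.105  1.768  1.367] [ 0.52 -0.13  0.12] z [ 0.041  0.751 -0.659] wr [ 0.505 -0.409  0.365]
(0.52, -0.07, 0.03) rows 3 [-0.008  1.027  0.845  1.873 -1.225  1.644  1.459] [ 0.52 -0.07  0.03] z [ 0.041  0.751 -0.659] wr 
[... 796 characters left out ...]
1.978 -0.066  0.901 -0.071] [ 0.517 -0.048  0.352] z [ 0.373  0.459 -0.807] wr [ 0.379 -0.219  0.651]
(0.52, -0.13, 0.12) rows 39 [-1.509 -0.516  1.382  2.505  1.474  0.563 -1.614] [ 0.488 -0.119  0.165] z [ 0.55  -0.062 -0.833] wr [ 0.284 -0.096  0.474]
(0.52, -0.07, 0.03) rows 39 [-1.762 -0.556  1.422  2.592  1.575  0.717 -1.914] [ 0.462 -0.062  0.128] z [ 0.511 -0.067 -0.857] wr [ 0.272 -0.037  0.446]
(0.53, 0.15, 0.06) rows 39 [-2.239 -0.596  1.462  2.521  1.561  0.791 -2.218] [0.483 0.135 0.137] z [ 0.515  0.119 -0.849] wr [0.292 0.091 0.452]
(0.53, 0.33, 0.055) rows 39 [-2.557 -0.636  1.502  2.421  1.565  0.816 -2.374] [0.472 0.292 0.157] z [ 0.485  0.276 -0.83 ] wr [0.292 0.19  0.465]
```

```bash
cat > nx.py <<'E'
import sys
from st import *
w=np.array([float(x) for x in sys.argv[1:4]]);d=T.inv().apply(w-s["position"]);n=int(np.ceil(np.linalg.norm(d)/.045))
print("shift",d,"n",n,"per",(d/n).round(4),"F",s["force"],"w",s["width"])
E
python3 nx.py .01 .74 .62
```

```text
t 22.1 q [-2.615  0.31   1.317  0.084 -0.39   2.002 -1.796] p [-0.203  0.501  0.979] z [ 0.034  0.778 -0.627] y [ 0.999 -0.011  0.04 ] th 51.1 az 87.5
shift [-0.134  0.195  0.418] n 11 per [-0.012  0.018  0.038] F [-0.212 -0.247  0.449] w 0.005417918392203161
```

Emit:
move_arm --motion '[{"tx": -0.008,"ty": 0.012,"tz": 0.025,"twist": 0},{"tx": -0.008,"ty": 0.012,"tz": 0.025,"twist": 0},{"tx": -0.008,"ty": 0.012,"tz": 0.025,"twist": 0},{"tx": -0.008,"ty": 0.012,"tz": 0.025,"twist": 0},{"tx": -0.013,"ty": 0.018,"tz": 0.04,"twist": 0},{"tx": -0.013,"ty": 0.018,"tz": 0.04,"twist": 0},{"tx": -0.013,"ty": 0.018,"tz": 0.04,"twist": 0},{"tx": -0.013,"ty": 0.018,"tz": 0.04,"twist": 0},{"tx": -0.013,"ty": 0.018,"tz": 0.04,"twist": 0},{"tx": -0.013,"ty": 0.018,"tz": 0.04,"twist": 0},{"tx": -0.013,"ty": 0.018,"tz": 0.04,"twist": 0},{"tx": -0.013,"ty": 0.018,"tz": 0.04,"twist": 0.033}]'

```text
clock: 23.3
position: [0.0056, 0.7659, 0.6956]
ee_rot: [-1.808, -1.723, -0.755]
force: [-0.3, 0.8, 0.1]
width: 0.003
gripper_force: 0.0
```

```bash
python3 nx.py .36 .64 .57
```

```text
t 23.3 q [-2.551  0.272  1.286  1.138 -0.393  1.134 -1.412] p [0.006 0.766 0.696] z [ 0.038  0.708 -0.706] y [ 0.999 -0.05   0.003] th 45.1 az 87.0
shift [-0.166  0.36   0.013] n 9 per [-0.018  0.04   0.001] F [-0.265  0.764  0.067] w 0.0028592468968810193
```

Emit:
move_arm --motion '[{"tx": -0.012,"ty": 0.028,"tz": 0,"twist": 0},{"tx": -0.014,"ty": 0.03,"tz": 0.001,"twist": 0},{"tx": -0.014,"ty": 0.03,"tz": 0.001,"twist": 0},{"tx": -0.014,"ty": 0.03,"tz": 0.001,"twist": 0},{"tx": -0.014,"ty": 0.03,"tz": 0.001,"twist": 0},{"tx": -0.014,"ty": 0.03,"tz": 0.001,"twist": 0},{"tx": -0.014,"ty": 0.03,"tz": 0.001,"twist": 0},{"tx": -0.014,"ty": 0.03,"tz": 0.001,"twist": 0},{"tx": -0.014,"ty": 0.03,"tz": 0.001,"twist": 0},{"tx": -0.014,"ty": 0.03,"tz": 0.001,"twist": 0},{"tx": -0.014,"ty": 0.03,"tz": 0.001,"twist": 0},{"tx": -0.014,"ty": 0.03,"tz": 0.001,"twist": 0}]'

```text
clock: 24.5
position: [0.3589, 0.6382, 0.5731]
ee_rot: [-1.807, -1.722, -0.755]
force: [-0.6, 1.1, -0.6]
width: 0.006
gripper_force: 0.0
```

```bash
python3 nx.py .51 .29 .52
python3 - <<'E'
from path import *
run(q0,[(.51,.29,.52),(.51,-.01,.37),(.52,-.13,.12),(.52,-.07,.025),(.53,.15,.05),(.53,.33,.045)],0,1.5,.035)
E
```

```text
t 24.5 q [-1.86   0.206  1.193  1.461 -0.823  1.101 -0.583] p [0.359 0.638 0.573] z [ 0.038  0.708 -0.705] y [ 0.999 -0.05   0.004] th 45.2 az 87.0
shift [-0.278  0.168 -0.203] n 9 per [-0.031  0.019 -0.023] F [-0.596  1.142 -0.61 ] w 0.005847197310135514
t 24.5 q [-1.86   0.206  1.193  1.461 -0.823  1.101 -0.583] p [0.359 0.638 0.573] z [ 0.038  0.708 -0.705] y [ 0.999 -0.05   0.004] th 45.2 az 87.0
(0.51, 0.29, 0.52) rows 11 [-1.191  0.197  1.281  1.612 -0.977  1.538  0.109] [0.51 0.29 0.52] z [ 0.038  0.708 -0.705] wr [0.496 0.027 0.782]
(0.51, -0.01, 0.37) rows 10 [-0.347  0.48   1.127  1.728 -0.97   1.836  0.868] [ 0.51 -0.01  0.37] z [ 0.038  0.708 -0.705] wr [ 0.496 -0.273  0.632]
(0.52, -0.13, 0.12) rows 8 [ 0.025  0.892  0.923  1.778 -1.083  1.704  1.339] [ 0.52 -0.13  0.12] z [ 0.038  0.708 -0.705] wr [ 0.506 -0.393  0.382]
(0.52, -0.07, 0.025) rows 4 [-0.036  0.996  0.844  1.894 -1.215  1.572  1.437] [ 0.52  -0.07   0.025] z [ 0.038  0.708 -0.705] wr [ 0.506 -0.333  0.287]
(0.53, 0.15, 0.05) rows 7 [-0.226  0.745  0.483  2.071 -1.323  1.169  1.188] [0.53 0.15 0.05] z [ 0.038  0.708 -0.705] wr [ 0.516 -0.113  0.312]
(0.53, 0.33, 0.045) rows 6 [-0.032  0.708 -0.274  2.043 -1.329  0.593  0.938] [0.53  0.33  0.045] z [ 0.037  0.708 -0.706] wr [0.516 0.067 0.307]
```

Emit:
move_arm --motion '[{"tx": -0.025,"ty": 0.015,"tz": -0.0185,"twist": 0},{"tx": -0.025,"ty": 0.015,"tz": -0.0185,"twist": 0},{"tx": -0.025,"ty": 0.015,"tz": -0.0185,"twist": 0},{"tx": -0.025,"ty": 0.015,"tz": -0.0185,"twist": 0},{"tx": -0.025,"ty": 0.015,"tz": -0.0185,"twist": 0},{"tx": -0.025,"ty": 0.015,"tz": -0.0185,"twist": 0},{"tx": -0.025,"ty": 0.015,"tz": -0.0185,"twist": 0},{"tx": -0.025,"ty": 0.015,"tz": -0.0185,"twist": 0},{"tx": -0.025,"ty": 0.015,"tz": -0.0185,"twist": 0},{"tx": -0.025,"ty": 0.016,"tz": -0.0185,"twist": 0},{"tx": -0.025,"ty": 0.016,"tz": -0.0185,"twist": 0}]' --gripper -1

```text
clock: 25.6
position: [0.5085, 0.2916, 0.5232]
ee_rot: [-1.806, -1.722, -0.756]
force: [0.2, 1.0, -0.7]
width: 0.912
gripper_force: 0.0
```

```bash
python3 nx.py .515 -.03 .36
```

```text
t 25.6 q [-1.199  0.186  1.275  1.608 -0.968  1.531  0.094] p [0.509 0.292 0.523] z [ 0.038  0.709 -0.704] y [ 0.999 -0.049  0.004] th 45.2 az 86.9
shift [-0.342  0.022 -0.113] n 9 per [-0.038  0.002 -0.013] F [ 0.183  1.017 -0.68 ] w 0.9117084719132826
```

Emit:
move_arm --motion '[{"tx": -0.031,"ty": 0.002,"tz": -0.0103,"twist": 0},{"tx": -0.031,"ty": 0.002,"tz": -0.0103,"twist": 0},{"tx": -0.031,"ty": 0.002,"tz": -0.0103,"twist": 0},{"tx": -0.031,"ty": 0.002,"tz": -0.0103,"twist": 0},{"tx": -0.031,"ty": 0.002,"tz": -0.0103,"twist": 0},{"tx": -0.031,"ty": 0.002,"tz": -0.0103,"twist": 0},{"tx": -0.031,"ty": 0.002,"tz": -0.0103,"twist": 0},{"tx": -0.031,"ty": 0.002,"tz": -0.0103,"twist": 0},{"tx": -0.031,"ty": 0.002,"tz": -0.0103,"twist": 0},{"tx": -0.031,"ty": 0.002,"tz": -0.0103,"twist": 0},{"tx": -0.031,"ty": 0.002,"tz": -0.0103,"twist": 0}]'

```text
clock: 26.7
position: [0.5153, -0.03, 0.3606]
ee_rot: [-1.808, -1.722, -0.756]
force: [0.9, 0.7, -0.2]
width: 1.001
gripper_force: 0.0
```

```bash
python3 nx.py .519 -.16 .10
python3 - <<'E'
from fit import *
np.set_printoptions(precision=4,suppress=True)
ims={}
for c in ("top","side"):
    im=arm.get_image(c);cv2.imwrite(f"pics/{c}3.png",cv2.cvtColor(im,4))
    for q,z in (("tin_a",0),("flap_top",.016)):
        for r in arm.place_of(c,q)[:4]: p=px(r["point"]);print(c,q,round(r["conf"],2),p,atz(c,p,z))
im=cv2.imread("pics/side3.png")[80:300,130:430];cv2.imwrite("pics/side3c.png",cv2.resize(im,None,fx=2.6,fy=2.6,interpolation=2))
E
```

```text
t 26.7 q [-0.292  0.516  1.115  1.707 -0.976  1.858  0.906] p [ 0.515 -0.03   0.361] z [ 0.038  0.708 -0.705] y [ 0.999 -0.05   0.004] th 45.2 az 86.9
shift [-0.276  0.009  0.092] n 7 per [-0.04   0.001  0.013] F [ 0.918  0.69  -0.249] w 1.0011614144881467
top tin_a 0.67 [301.    246.414] [ 0.5107 -0.0705  0.    ]
top flap_top 0.55 [242.704 243.894] [0.5166 0.1122 0.016 ]
side tin_a 0.66 [232.12  251.706] [ 0.5531 -0.2249  0.    ]
side tin_a 0.6 [265.888 227.598] [ 0.5192 -0.0587  0.    ]
side tin_a 0.52 [206.976 254.604] [ 0.5143 -0.3094  0.    ]
side flap_top 0.89 [303.8   206.808] [0.5198 0.1201 0.016 ]
```

View pics/side3c.png

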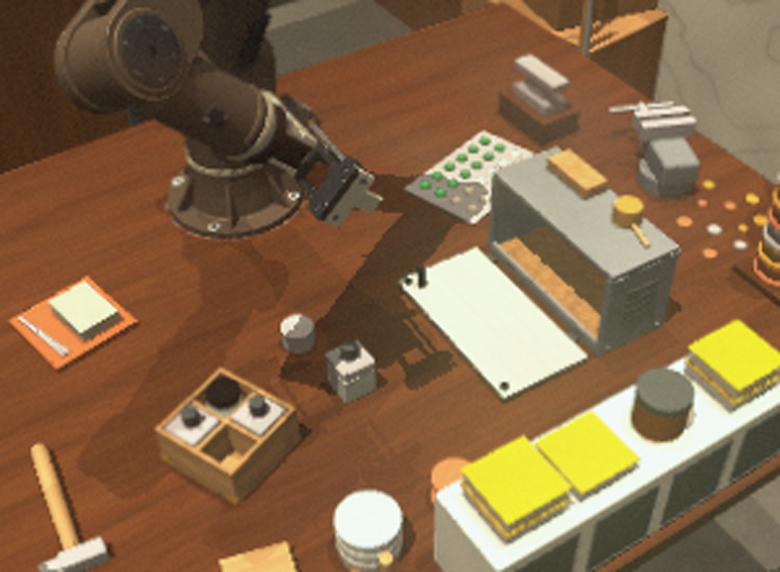

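The side view shows the flap fully down, its plate between crop (400,280), (585,350) and (505,395). The full tin stands upright at (350,370) and the two empty tins and the jar are in the tray. Next I approach the tin by its sides.

```bash
python3 nx.py .516 -.144 .105
```

```text
t 27.0 q [-0.297  0.514  1.116  1.707 -0.976  1.858  0.903] p [ 0.515 -0.028  0.362] z [ 0.038  0.708 -0.705] y [ 0.999 -0.049  0.005] th 45.2 az 86.9
shift [-0.264  0.005  0.099] n 7 per [-0.038  0.001  0.014] F [0.153 0.532 0.859] w 0.9990251899763786
```

Emit:
move_arm --motion '[{"tx": -0.033,"ty": 0.0006,"tz": 0.012,"twist": 0},{"tx": -0.033,"ty": 0.0006,"tz": 0.0124,"twist": 0},{"tx": -0.033,"ty": 0.0006,"tz": 0.0124,"twist": 0},{"tx": -0.033,"ty": 0.0006,"tz": 0.0124,"twist": 0},{"tx": -0.033,"ty": 0.0006,"tz": 0.0124,"twist": 0},{"tx": -0.033,"ty": 0.0006,"tz": 0.0124,"twist": 0},{"tx": -0.033,"ty": 0.0006,"tz": 0.0124,"twist": 0},{"tx": -0.033,"ty": 0.0006,"tz": 0.0124,"twist": 0},{"tx": 0,"ty": 0,"tz": 0,"twist": 0}]'

```text
clock: 27.9
position: [0.515, -0.1446, 0.1018]
ee_rot: [-1.807, -1.721, -0.753]
force: [-0.1, 0.4, -0.4]
width: 0.999
gripper_force: 0.0
```

```bash
python3 nx.py .5207 -.059 .020
python3 - <<'E'
from h import *
s=arm.observe();cal=arm.calibration("wrist");im=arm.get_image("wrist");cv2.imwrite("pics/w4.png",cv2.cvtColor(im,4))
for r in arm.place_of("wrist","tin_a")[:3]: p=px(r["point"]);print(r["conf"],p,atz("wrist",p,0,cal))
print(proj("wrist",[.5207,-.0625,.09],cal),proj("wrist",[.5207,-.0625,0],cal))
E
```

```text
t 27.9 q [ 0.055  0.926  0.915  1.769 -1.086  1.703  1.371] p [ 0.515 -0.145  0.102] z [ 0.035  0.709 -0.705] y [ 0.999 -0.049  0.001] th 45.2 az 87.1
shift [0.002 0.001 0.118] n 3 per [0.001 0.001 0.04 ] F [-0.144  0.353 -0.429] w 0.9990485124772912
0.65 [283.192 218.316] [ 0.51841308 -0.06039928  0.        ]
[286.09291825 164.7024901 ] [285.51547595 220.02010642]
```

View pics/w4.png

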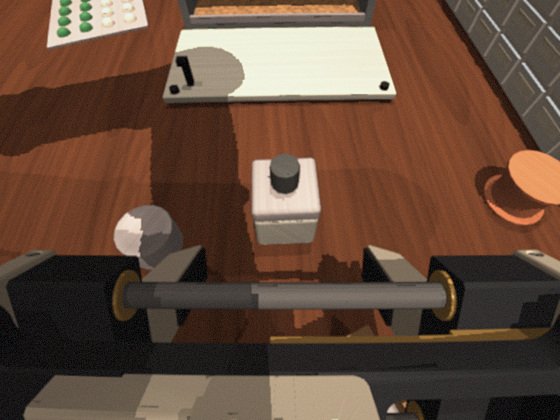

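The wrist view shows the tin centred between the fingers (knob at (285,172)). The doming block is clear to the left, and the flap lies flat ahead in front of the open cupboard.

Emit:
move_arm --motion '[{"tx": 0,"ty": 0,"tz": 0.03,"twist": 0},{"tx": 0.001,"ty": 0.001,"tz": 0.035,"twist": 0},{"tx": 0.001,"ty": 0,"tz": 0.03,"twist": 0},{"tx": 0,"ty": 0,"tz": 0.015,"twist": 0},{"tx": 0,"ty": 0,"tz": 0.006,"twist": 0},{"tx": 0,"ty": 0,"tz": 0,"twist": 0}]'

```text
clock: 28.6
position: [0.5217, -0.0616, 0.0254]
ee_rot: [-1.806, -1.725, -0.757]
force: [0.1, -1.1, 0.6]
width: 0.999
gripper_force: 0.0
```

Emit:
move_arm --motion '[{"tx": 0,"ty": 0,"tz": 0,"twist": 0},{"tx": 0,"ty": 0,"tz": 0,"twist": 0},{"tx": 0,"ty": 0,"tz": 0,"twist": 0},{"tx": 0,"ty": 0,"tz": 0,"twist": 0},{"tx": 0,"ty": 0,"tz": 0,"twist": 0}]' --gripper 1 --squeeze 30

```text
clock: 29.1
position: [0.521, -0.0621, 0.0246]
ee_rot: [-1.807, -1.723, -0.756]
force: [-2.7, -2.5, 8.0]
width: 0.618
gripper_force: 30.4
```

```bash
python3 nx.py .54 .03 .047
python3 - <<'E'
from path import *
run(q0,[(.522,-.055,.048),(.54,.05,.048),(.54,.2,.048),(.54,.3325,.048)],0,1.5,.03)
E
```

```text
t 29.1 q [-0.049  0.992  0.842  1.903 -1.222  1.565  1.433] p [ 0.521 -0.062  0.025] z [ 0.039  0.708 -0.705] y [ 0.999 -0.05   0.005] th 45.2 az 86.9
shift [0.081 0.015 0.05 ] n 3 per [0.027 0.005 0.017] F [-2.669 -2.5    8.023] w 0.6175403069579447
t 29.1 q [-0.049  0.992  0.842  1.903 -1.222  1.565  1.433] p [ 0.521 -0.062  0.025] z [ 0.039  0.708 -0.705] y [ 0.999 -0.05   0.005] th 45.2 az 86.9
(0.522, -0.055, 0.048) rows 1 [-0.071  0.953  0.86   1.909 -1.204  1.577  1.402] [ 0.522 -0.055  0.048] z [ 0.039  0.708 -0.705] wr [ 0.508 -0.318  0.31 ]
(0.54, 0.05, 0.048) rows 4 [-0.251  0.913  0.834  1.99  -1.312  1.499  1.32 ] [0.54  0.05  0.048] z [ 0.039  0.708 -0.705] wr [ 0.526 -0.213  0.31 ]
(0.54, 0.2, 0.048) rows 5 [-0.171  0.71   0.265  2.055 -1.324  1.005  1.1  ] [0.54  0.2   0.048] z [ 0.038  0.708 -0.705] wr [ 0.526 -0.063  0.31 ]
(0.54, 0.3325, 0.048) rows 5 [-0.074  0.705 -0.218  2.021 -1.329  0.631  0.922] [0.54  0.332 0.048] z [ 0.038  0.708 -0.705] wr [0.526 0.07  0.31 ]
```

Emit:
move_arm --motion '[{"tx": 0.003,"ty": 0,"tz": -0.003,"twist": 0},{"tx": 0.008,"ty": 0,"tz": -0.008,"twist": 0},{"tx": 0.008,"ty": 0,"tz": -0.008,"twist": 0},{"tx": 0,"ty": 0,"tz": 0,"twist": 0},{"tx": 0.012,"ty": 0,"tz": 0.012,"twist": 0},{"tx": 0.02,"ty": 0,"tz": 0.02,"twist": 0},{"tx": 0.02,"ty": 0,"tz": 0.02,"twist": 0},{"tx": 0.02,"ty": 0,"tz": 0.02,"twist": 0},{"tx": 0.02,"ty": 0,"tz": 0.02,"twist": 0},{"tx": 0.02,"ty": 0,"tz": 0.02,"twist": 0},{"tx": 0.02,"ty": 0,"tz": 0.02,"twist": 0},{"tx": 0,"ty": 0,"tz": 0,"twist": 0}]'

```text
clock: 30.3
position: [0.5289, 0.1304, 0.0531]
ee_rot: [-1.798, -1.725, -0.757]
force: [-0.7, 1.0, -4.0]
width: 0.612
gripper_force: 29.6
```

```bash
python3 nx.py .54 .26 .0516;python3 nx.py .54 .329 .0516 | tail -1
```

```text
t 30.3 q [-0.238  0.767  0.561  2.062 -1.312  1.242  1.216] p [0.529 0.13  0.053] z [ 0.034  0.712 -0.702] y [ 0.999 -0.043  0.005] th 45.4 az 87.3
shift [0.09  0.006 0.094] n 3 per [0.03  0.002 0.031] F [-0.708  0.997 -3.994] w 0.612472441653913
shift [0.138 0.003 0.143] n 5 per [0.028 0.001 0.029] F [-0.708  0.997 -3.994] w 0.612472441653913
```

Emit:
move_arm --motion '[{"tx": 0.02,"ty": 0.002,"tz": 0.02,"twist": 0},{"tx": 0.02,"ty": 0.002,"tz": 0.02,"twist": 0},{"tx": 0.02,"ty": 0.001,"tz": 0.021,"twist": 0},{"tx": 0.02,"ty": 0,"tz": 0.022,"twist": 0},{"tx": 0,"ty": 0,"tz": 0,"twist": 0}]'

```text
clock: 30.8
position: [0.5389, 0.2448, 0.0513]
ee_rot: [-1.798, -1.725, -0.757]
force: [0.2, 1.2, -4.7]
width: 0.61
gripper_force: 29.7
```

```bash
python3 nx.py .54 .329 .0516
python3 - <<'E'
from h import *
im=cv2.cvtColor(arm.get_image("side"),4);cv2.imwrite("pics/s5.png",cv2.resize(im[110:250,260:420],None,fx=4.2,fy=4.2,interpolation=2))
E
```

```text
t 30.8 q [-0.115  0.687  0.068  2.048 -1.313  0.868  1.028] p [0.539 0.245 0.051] z [ 0.034  0.712 -0.702] y [ 0.999 -0.043  0.004] th 45.4 az 87.3
shift [ 0.059 -0.003  0.06 ] n 2 per [ 0.03  -0.001  0.03 ] F [ 0.177  1.204 -4.691] w 0.6096445563349286
```

View pics/s5.png

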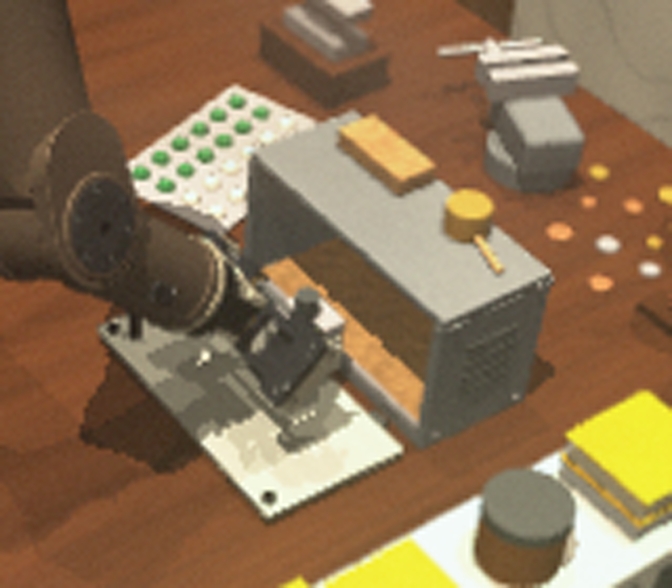

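The side view shows the tin upright in the fingers at (310,320), just above the sill with the roof clear. I'll go in slowly.

Emit:
move_arm --motion '[{"tx": 0.01,"ty": 0,"tz": 0.01,"twist": 0},{"tx": 0.01,"ty": 0,"tz": 0.01,"twist": 0},{"tx": 0.01,"ty": -0.001,"tz": 0.01,"twist": 0},{"tx": 0.005,"ty": -0.001,"tz": 0.005,"twist": 0},{"tx": 0,"ty": 0,"tz": 0,"twist": 0}]'

```text
clock: 31.35
position: [0.5408, 0.289, 0.0499]
ee_rot: [-1.807, -1.724, -0.755]
force: [-0.1, 0.2, -5.3]
width: 0.616
gripper_force: 29.7
```

Emit:
move_arm --motion '[{"tx": 0.005,"ty": 0,"tz": 0.005,"twist": 0},{"tx": 0.005,"ty": 0,"tz": 0.005,"twist": 0},{"tx": 0.005,"ty": 0,"tz": 0.005,"twist": 0},{"tx": 0,"ty": 0,"tz": 0,"twist": 0}]'

```text
clock: 31.75
position: [0.5421, 0.3116, 0.0506]
ee_rot: [-1.805, -1.724, -0.757]
force: [-0.5, 0.6, -5.0]
width: 0.613
gripper_force: 29.7
```

Emit:
move_arm --motion '[{"tx": 0.005,"ty": 0,"tz": 0.005,"twist": 0},{"tx": 0.005,"ty": 0,"tz": 0.005,"twist": 0},{"tx": 0.005,"ty": 0,"tz": 0.005,"twist": 0},{"tx": 0,"ty": 0,"tz": 0,"twist": 0}]'

```text
clock: 32.15
position: [0.5431, 0.333, 0.0507]
ee_rot: [-1.805, -1.724, -0.757]
force: [-0.5, 0.5, -4.9]
width: 0.613
gripper_force: 29.7
```

```bash
python3 nx.py .542 .333 .037
```

```text
t 32.15 q [-0.071  0.704 -0.223  2.011 -1.313  0.632  0.904] p [0.543 0.333 0.051] z [ 0.037  0.709 -0.704] y [ 0.999 -0.048  0.005] th 45.2 az 87.0
shift [-0.01  -0.001  0.01 ] n 1 per [-0.01  -0.001  0.01 ] F [-0.505  0.494 -4.864] w 0.6130658376134558
```

Emit:
move_arm --motion '[{"tx": -0.004,"ty": 0,"tz": 0.004,"twist": 0},{"tx": -0.003,"ty": 0,"tz": 0.003,"twist": 0},{"tx": -0.0015,"ty": 0,"tz": 0.0015,"twist": 0},{"tx": 0,"ty": 0,"tz": 0,"twist": 0}]'

```text
clock: 32.55
position: [0.5435, 0.3309, 0.0377]
ee_rot: [-1.808, -1.722, -0.756]
force: [-0.5, 0.1, -4.9]
width: 0.611
gripper_force: 29.7
```

Emit:
move_arm --motion '[{"tx": -0.001,"ty": 0,"tz": 0.001,"twist": 0},{"tx": 0,"ty": 0,"tz": 0,"twist": 0}]'

```text
clock: 32.75
position: [0.5438, 0.3314, 0.0372]
ee_rot: [-1.807, -1.723, -0.757]
force: [-0.3, -2.0, -0.8]
width: 0.613
gripper_force: 29.7
```

Contact with the floor. I'll press 0.7 mm more, release, and back out.

Emit:
move_arm --motion '[{"tx": -0.0005,"ty": 0,"tz": 0.0005,"twist": 0},{"tx": 0,"ty": 0,"tz": 0,"twist": 0}]'

```text
clock: 32.95
position: [0.5439, 0.3316, 0.0371]
ee_rot: [-1.806, -1.723, -0.758]
force: [-1.3, -5.3, 5.0]
width: 0.611
gripper_force: 29.8
```

Emit:
move_arm --motion '[{"tx": 0,"ty": 0,"tz": 0,"twist": 0},{"tx": 0,"ty": 0,"tz": 0,"twist": 0},{"tx": 0,"ty": 0,"tz": 0,"twist": 0},{"tx": 0,"ty": 0,"tz": 0,"twist": 0}]' --gripper -0.7

```text
clock: 33.35
position: [0.5436, 0.3317, 0.0363]
ee_rot: [-1.807, -1.724, -0.757]
force: [-0.1, -0.2, 0.9]
width: 0.84
gripper_force: 0.0
```

Emit:
move_arm --motion '[{"tx": -0.005,"ty": 0,"tz": -0.006,"twist": 0},{"tx": -0.012,"ty": 0,"tz": -0.012,"twist": 0},{"tx": -0.018,"ty": 0,"tz": -0.018,"twist": 0},{"tx": -0.018,"ty": 0,"tz": -0.018,"twist": 0},{"tx": -0.018,"ty": 0,"tz": -0.018,"twist": 0},{"tx": -0.018,"ty": 0,"tz": -0.018,"twist": 0},{"tx": -0.018,"ty": 0,"tz": -0.018,"twist": 0},{"tx": 0,"ty": 0,"tz": -0.03,"twist": 0},{"tx": 0,"ty": 0,"tz": -0.03,"twist": 0},{"tx": 0.02,"ty": 0,"tz": -0.03,"twist": 0},{"tx": 0.02,"ty": 0,"tz": -0.03,"twist": 0},{"tx": 0,"ty": 0,"tz": 0,"twist": 0}]'

```text
clock: 34.55
position: [0.5346, 0.1198, 0.1532]
ee_rot: [-1.811, -1.726, -0.763]
force: [1.1, -0.6, -0.6]
width: 0.847
gripper_force: 0.0
```

```bash
python3 nx.py .54 .1 .2
python3 - <<'E'
from h import *
np.set_printoptions(precision=4,suppress=True)
for c in ("wrist","side"):
    cal=arm.calibration(c);im=cv2.cvtColor(arm.get_image(c),4);cv2.imwrite(f"pics/{c}6.png",im)
    for r in arm.place_of(c,"tin_a")[:4]: p=px(r["point"]);print(c,r["conf"],p,atz(c,p,.012,cal))
a=cv2.resize(cv2.imread("pics/wrist6.png"),(400,300));b=cv2.resize(cv2.imread("pics/side6.png")[100:310,180:460],(400,300))
cv2.imwrite("pics/fin.png",np.hstack([a,b]))
E
```

```text
t 34.55 q [ 0.212  0.521 -0.059  1.971 -0.945  1.004  0.787] p [0.535 0.12  0.153] z [ 0.045  0.707 -0.706] y [ 0.999 -0.053  0.011] th 45.1 az 86.3
shift [ 0.019  0.007 -0.047] n 2 per [ 0.01   0.004 -0.023] F [ 1.068 -0.601 -0.63 ] w 0.8472373242823114
wrist 0.72 [280.616 149.52 ] [0.5427 0.3303 0.012 ]
side 0.74 [228.48  252.714] [ 0.5592 -0.2417  0.012 ]
side 0.58 [204.904 254.982] [ 0.5213 -0.3191  0.012 ]
side 0.57 [348.208 189.21 ] [0.5342 0.3391 0.012 ]
```

View pics/fin.png

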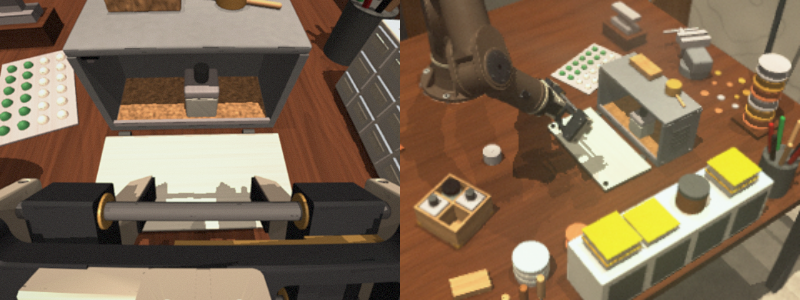

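The tin stands upright behind the sill, at (202,92) in the wrist half of the picture. The flap is down, the empty tins and the jar are in the tray, and the robot touches nothing.

```bash
python3 -c "
from cell import arm
print(arm.sign_off())"
```

```text
the job is handed in; nothing more can be done
None
```

The full tin, found by weight in the tray's far-right cell (I lifted two of the three, reading about 0.9 N and 5 N), now stands upright behind the cupboard sill with the flap down, the two empties are still in the tray, and the job was handed in at about 35 s.

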